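# Stamp honeycomb coupons and file them in their cradles

### The job

Stamp every honeycomb coupon lying on the bench, shortest first because the press's number wheel steps on with each stroke: lay one end of it flat under the die of the marking press and push the plunger head down until the die bears on the coupon. File each stamped coupon flat in its own blue cradle, the one of its length with the same number of bars, and do not knock over the bottles or the cups.

Things in the scene. Friction and masses are not known exactly. Their poses are not given: they have to be found in the camera images.
- coupon_short: short honeycomb sandwich coupon, a loose flat bar 120 x 40 x 25 mm (x, y, z) with pale skins, a brown core and one black bar across the middle of its top; origin at the centre of its underside, x along its length, z up. May be absent
- cradle_short: cradle of the short coupon: fixed blue shallow tray, outside 146 x 66 mm, 12 mm high, walls 6 mm thick, floor 4 mm thick; the recess is 134 x 54 mm and 8 mm deep, with one black bar on a white label on its floor and again on a white tag beyond its far (+x) end; origin at the centre of its underside, x along its length, z up
- coupon_middle: middle honeycomb sandwich coupon, a loose flat bar 150 x 40 x 25 mm (x, y, z) with pale skins, a brown core and two black bars across the middle of its top; origin at the centre of its underside, x along its length, z up. May be absent
- cradle_middle: cradle of the middle coupon: fixed blue shallow tray, outside 176 x 66 mm, 12 mm high, walls 6 mm thick, floor 4 mm thick; the recess is 164 x 54 mm and 8 mm deep, with two black bars on a white label on its floor and again on a white tag beyond its far (+x) end; origin at the centre of its underside, x along its length, z up
- coupon_long: long honeycomb sandwich coupon, a loose flat bar 180 x 40 x 25 mm (x, y, z) with pale skins, a brown core and three black bars across the middle of its top; origin at the centre of its underside, x along its length, z up. May be absent
- cradle_long: cradle of the long coupon: fixed blue shallow tray, outside 206 x 66 mm, 12 mm high, walls 6 mm thick, floor 4 mm thick; the recess is 194 x 54 mm and 8 mm deep, with three black bars on a white label on its floor and again on a white tag beyond its far (+x) end; origin at the centre of its underside, x along its length, z up
- press: grey marking press, fixed; origin on the table below the die, x from its open front to its column, z up. Along x from the die axis: bed -130 to 90 mm (8 mm high, 90 wide); column 45 to 95 mm (60 wide, 96 high); overhead arm -16 to 95 mm (46 wide, 62 to 95 mm above the table). Work goes in level from the front, not from above
- press_plunger: plunger of the press, with the brass die at its lower end, a disc of 22 mm diameter; origin at the centre of its lower face, which with the plunger up is 47.5 mm above the table (39.5 mm above the bed); it meets a 25 mm coupon on the bed after 14.5 mm of stroke
- press_head (a point): centre of the top of the white round plunger head (44 mm diameter), 127 mm above the table when up; press it straight down, about 2 N at the top and 5 N when the die meets a coupon 14.5 mm lower, so 9 to 15 N in all bears well on it; without one it goes 18 mm; it springs back by itself
- bottle_a: white bottle, red cap, 66 mm diameter, 170 mm high; bystander, origin at the centre of its underside, z up
- bottle_b: white bottle, blue cap, 64 mm diameter, 150 mm high; bystander, origin at the centre of its underside, z up
- cups: stack of paper cups, 74 mm diameter at the top, 75 mm high; bystander, origin at the centre of its underside, z up

How it is judged:
By the outcome, as a careful person would: the job done as asked, in the order asked, and still so for the second after the job is handed in, with the robot touching nothing.
Of coupon_short, coupon_middle, coupon_long only 2 to 3 are there at a start; the rules pass over those that are not, and their reading is None.
At some moment in a run one of coupon_short, coupon_middle, coupon_long may be knocked a few centimetres aside while the robot is not near it.
Once in a run the grip may slacken for a moment while it holds something.
It also fails if it takes over 210 s, if anything falls off the work surface, if the arm or the gripper's body presses on something with over 40 N, if the wrist force passes 120 N, or if a joint passes its speed limit or range.

### The arm

A 6-joint arm with a two-finger parallel gripper is mounted at the origin on the work surface. World frame = base frame: x ahead of the robot, y to its left, z up, the work surface at z = 0. Lengths are in mm, angles in rad, forces in N, time in s.
With the tool pointing down it reaches from about 400 to 825 mm from the base axis. Payload 7 kg.
Tool frame: the origin (TCP) lies between the finger pads; the fingertips stand ctrl.finger_overhang ahead of it and the grasp point (between the pads) lies 11 mm behind it (ctrl.finger_overhang is the distance from the TCP to the fingertips, in mm); z points along the fingers, y is the direction in which the jaws open and shut (so a half turn about z gives the same grasp; the last joint's range is limited). The gripper opens to 88 mm and grips with 3 to 60 N. Pads are 19 mm wide; open, the fingers measure 130 mm over their backs; the gripper's body (78 mm by 193 mm) begins 47 mm behind the grasp point.
Start: joints at [1.63, 0.359, 0.012, 0, -1.224, -0.288], TCP at [153.107, 657.384, 234.561] pointing down, gripper open.
Joint ranges: [-3.07, 3.07], [-1.43, 2.12], [-1.02, 1.25], [-3.03, 1.67], [-3.05, -0], [-3.03, 3.03]. Speed limits (rad/s): [2.39, 2.39, 3.01, 3.14, 3.14, 3.14].

### API

Orientations are given as a unit quaternion [x, y, z, w].
In Python, from workcell import ctrl, vision gives the robot as it stands.
- The arm moves only by the shell command python3 -m creep 'ROWS' [FORCE]. ROWS is JSON, a list of rows, each an object with "delta_rot": the turn, a rotation vector about the tool's x, y, z scaled (see below), a list of three; "delta_pos": the shift along the tool's x, y, z scaled (see below), a list of three; "jaw": the opening, from 0 (shut) to 1 (fully open). In form: [{"delta_rot": [wx, wy, wz], "delta_pos": [x, y, z], "jaw": jaw}, ...]. A call has 1 to 10 rows; each row is the pose to reach, as a shift and turn from the pose commanded when the call began, along the tool's axes at that moment; what a row does not reach only later rows make up. The controller multiplies each number of a shift by 100 mm and each number of a turn by 45 degrees. A row lasts 1/12 s, in which the tool goes at most 41.7 mm and 7.16 degrees, less where a joint would pass 70% of its speed; a pose out of reach is approached as far as the arm can. A call with a number of a shift or a turn outside -1 to 1 is refused whole. A call with a gripper value outside its range is refused whole. The fingers move at their own pace and stop on an object; FORCE is the grip in N (left out, the last holds). Time passes only in rows, so rows that repeat a pose let the fingers close. It gives the time, the measured TCP pose, the force and the opening at its end, in the units of the state.
- ctrl.sense(): the state, without advancing time (a new reading comes with each control period).
- vision.read_camera(name): name is "side" or "top"; returns a dict with "image" (480x640x3 uint8, red, green, blue), "camera_matrix" (3x3 intrinsics, pixels), "D" ([k1, k2, p1, p2, k3] as OpenCV has them; the pictures are not rectified), "extrinsics" (4x4, takes a point from world to camera coordinates). Camera axes: x right, y down, z forward; pixel columns grow to the right and rows downward; lengths in mm; the calibration is good to about 2 mm. A picture is of the moment at which its call begins. There is no depth.
- ctrl.finish_job(): hands the job in, once; it reports no verdict.
Trained networks look in the newest picture that a camera, given by its name, has taken for a name from the list of things; names that differ only in an ending like _2 or _b are one class to them, and where a whole thing is asked for, a point or a joint stands for the part that bears it (a point fixed in the world has none). Each returns a list of dicts, best first, with "score" (0 to 1); they miss things now and then, are a little off and sometimes report something else, mostly with a low value. They report only what shows in the picture. A call takes as long as a camera call.
- vision.boxes_of(camera, name): "uv" ([column, row] in pixels, amid what is visible of it).
The state is a dict: "time": time; "joints": joint angles; "dq": joint speeds; "effort": joint torques, N m; "position": TCP position; "orientation": TCP orientation; "ft_force": force on the tool from outside, world axes, zero at the start; "wrist_torque": the same for the moment, N m; "grip_width": finger opening in mm.
Only numpy, scipy, OpenCV 4.12 (cv2) and the standard library are available. Lean on these libraries where they do the work, as an engineer would, in place of code of your own. Each camera call takes 0.05 s, during which the arm holds its last target.

## Working session

There is one attempt and no reset: what is moved stays moved. The work goes in short steps, Python scripts to look and compute and a shell command to move; the robot and the scene stay as the last step left them, time stands still between calls to the robot, and variables do not carry over. Pictures are saved under pics/ and viewed, and the job is handed in when it is done.

```bash
ls; mkdir -p pics
python3 - <<'E'
from workcell import ctrl, vision
import cv2
print(ctrl.sense(), ctrl.finger_overhang)
for n in ("side","top"):
    r=vision.read_camera(n); cv2.imwrite(f"pics/{n}0.png", r["image"][:,:,::-1])
    print(n, r["camera_matrix"], r["D"], r["extrinsics"])
    for t in ["coupon_short","coupon_middle","coupon_long","cradle_short","cradle_middle","cradle_long","press","press_plunger","press_head","bottle_a","cups"]:
        print(t,[( [round(float(q)) for q in d["uv"]],round(float(d["score"]),2)) for d in vision.boxes_of(n,t)])
E
```

```text
pics
{'time': 0.0, 'joints': array([ 1.63009504e+00,  3.59400619e-01,  1.10546954e-02, -3.86579920e-04,
       -1.22409037e+00, -2.88090778e-01]), 'dq': array([ 0.00068038,  0.00121433,  0.0013335 , -0.00081137,  0.00010518,
       -0.00022249]), 'effort': array([-7.88643720e-04, -5.82728684e+01,  2.93062609e+01,  6.99710727e+00,
        6.99476586e-03, -1.60083887e-04]), 'position': array([153.00172387, 656.93620518, 233.60541589]), 'orientation': array([ 9.93456040e-01, -1.14212046e-01, -3.72881177e-05,  8.39054800e-04]), 'ft_force': array([0.72516295, 0.5415203 , 0.21268906]), 'wrist_torque': array([-0.06666389, -0.0156991 ,  0.01911266]), 'grip_width': 87.80134626691272} 8.0
side [[620.8741895    0.         314.34557057]
 [  0.         620.8741895  247.03443417]
 [  0.           0.           1.        ]] [0.0148993 0.        0.        0.        0.       ] [[ 7.71315376e-01 -6.36234677e-01 -1.66741180e-02 -4.36917703e+02]
 [-4.53159838e-01 -5.30598526e-01 -7.16317922e-01  3.50025666e+02]
 [ 4.46899039e-01  5.60063068e-01 -6.97574805e-01  1.07938907e+03]
 [ 0.00000000e+00  0.000000
[... 695 characters left out ...]
  0.        ] [[ 2.04888927e-03 -9.99987287e-01  4.60729134e-03  1.52200189e+01]
 [-9.97752263e-01 -2.35286083e-03 -6.69692851e-02  5.96295306e+02]
 [ 6.69792741e-02 -4.45972271e-03 -9.97744400e-01  1.22501034e+03]
 [ 0.00000000e+00  0.00000000e+00  0.00000000e+00  1.00000000e+00]]
coupon_short [([166, 297], 0.96)]
coupon_middle []
coupon_long [([330, 311], 0.64), ([410, 236], 0.62), ([251, 220], 0.37)]
cradle_short [([452, 242], 0.88)]
cradle_middle [([367, 238], 0.94)]
cradle_long []
press [([256, 227], 0.76), ([367, 235], 0.63)]
press_plunger [([251, 216], 0.73)]
press_head [([249, 222], 0.67)]
bottle_a [([324, 179], 0.98), ([161, 220], 0.78)]
cups [([322, 240], 0.76), ([254, 228], 0.23)]
```

View pics/side0.png

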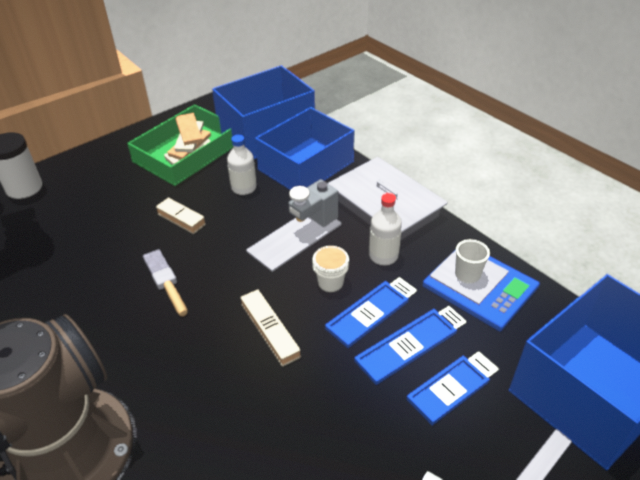

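View pics/top0.png

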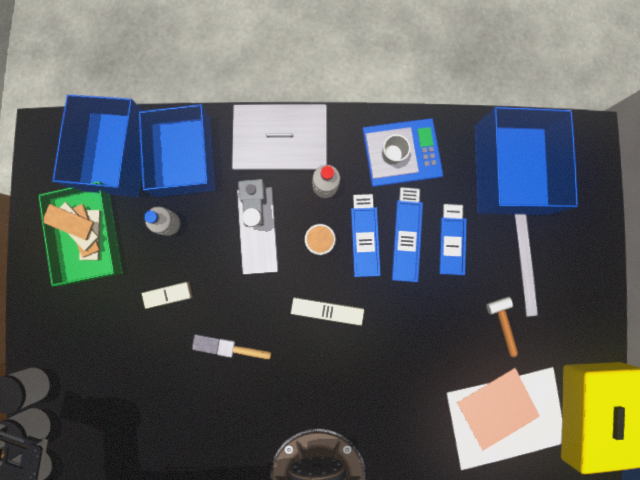

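The top view shows the short coupon near (166,296), the long one near (328,312) and no middle coupon. The press is at (255,225), and the cradles are middle (366,240), long (407,240) and short (453,245). Next I'll measure their positions.

```bash
cat > h.py <<'E'
import numpy as np, cv2
from workcell import ctrl, vision
def ray(r,uv):
    p=cv2.undistortPoints(np.array([[uv]],float),r["camera_matrix"],np.array(r["D"],float))[0,0]
    E=np.array(r["extrinsics"]);R=E[:3,:3];return -R.T@E[:3,3], R.T@np.array([p[0],p[1],1])
def atz(r,uv,z):
    c,d=ray(r,uv); return c+d*(z-c[2])/d[2]
def tri(r1,u1,r2,u2):
    c1,d1=ray(r1,u1);c2,d2=ray(r2,u2)
    s=np.linalg.lstsq(np.c_[d1,-d2],c2-c1,rcond=None)[0]
    a=c1+d1*s[0];b=c2+d2*s[1];return (a+b)/2,np.linalg.norm(a-b)
def proj(r,P):
    E=np.array(r["extrinsics"]);return cv2.projectPoints(np.array(P,float).reshape(-1,1,3),cv2.Rodrigues(E[:3,:3])[0],E[:3,3],r["camera_matrix"],np.array(r["D"],float))[0].reshape(-1,2)
def seg(r,box,mask,z):
    u0,v0,u1,v1=box
    m=np.zeros(mask.shape,np.uint8);m[v0:v1,u0:u1]=mask[v0:v1,u0:u1]
    m=cv2.morphologyEx(m,cv2.MORPH_CLOSE,np.ones((5,5),np.uint8))
    c=max(cv2.findContours(m,cv2.RETR_EXTERNAL,cv2.CHAIN_APPROX_NONE)[0],key=cv2.contourArea)
    P=np.array([atz(r,p[0],z)[:2] for p in c],np.float32)
    (cx,cy),(w,h),a=cv2.minAreaRect(P)
    if w<h: w,h,a=h,w,a+90
    a=(a+90)%180-90
    return [round(float(q),1) for q in (cx,cy,w,h,a)]
def masks(img):
    i=img.astype(int);R,G,B=i[...,0],i[...,1],i[...,2]
    pale=((R>150)&(G>150)&(B>120)).astype(np.uint8)
    # skins vs brown
    blue=((B>110)&(B-R>70)).astype(np.uint8)
    grey=((R>110)&(abs(R-B)<40)).astype(np.uint8)
    return pale,blue,grey
E
python3 - <<'E'
from h import *
t=vision.read_camera("top");s=vision.read_camera("side")
p,b,g=masks(t["image"])
print("short",seg(t,(125,270,210,325),p,25))
print("long",seg(t,(275,285,380,335),p,25))
for n,bx in dict(cm=(345,195,385,290),cl=(386,195,430,295),cs=(434,200,480,290)).items(): print(n,seg(t,bx,b,12),seg(t,bx,p,0))
print("bed",seg(t,(232,222,285,285),g,8))
for u in ([252,217],): print("head z127",atz(t,u,127))
for nm in ("top","side"):
    r=t if nm=="top" else s
    cv2.imwrite(f"pics/{nm}_crop.png",cv2.resize(r["image"][150:300,210:360] if nm=="top" else r["image"][160:290,230:420],None,fx=4,fy=4,interpolation=cv2.INTER_CUBIC)[:,:,::-1])
E
```

```text
short [463.8, 387.9, 120.9, 41.2, -76.3]
long [425.7, -22.7, 180.0, 40.9, 80.6]
cm [602.0, -121.0, 177.0, 68.1, 2.6] [603.2, -121.6, 49.3, 46.8, 0.1]
cl [604.9, -229.0, 207.0, 69.1, -4.3] [605.6, -230.4, 50.8, 47.7, -4.3]
cs [592.1, -348.4, 147.5, 68.8, -2.7] [593.1, -350.3, 50.1, 48.1, -1.1]
bed [588.7, 153.7, 134.4, 91.4, 4.5]
head z127 [650.74823038 156.31727932 127.        ]
```

```bash
ls pics
```

```text
side0.png
side_crop.png
top0.png
top_crop.png
```

View pics/top_crop.png

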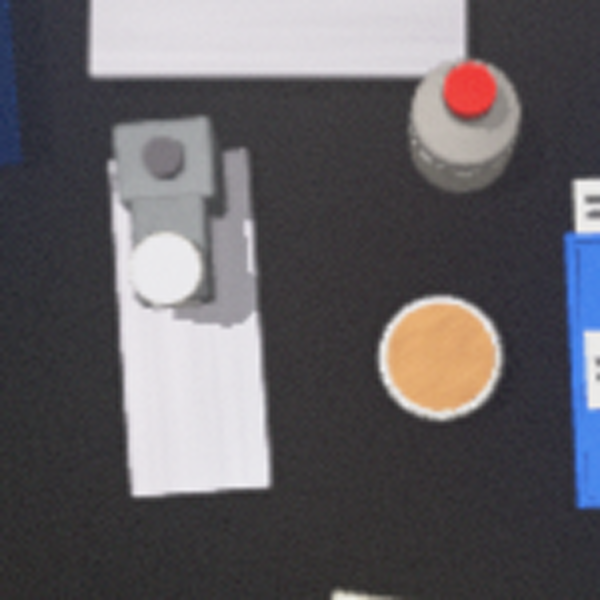

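View pics/side_crop.png

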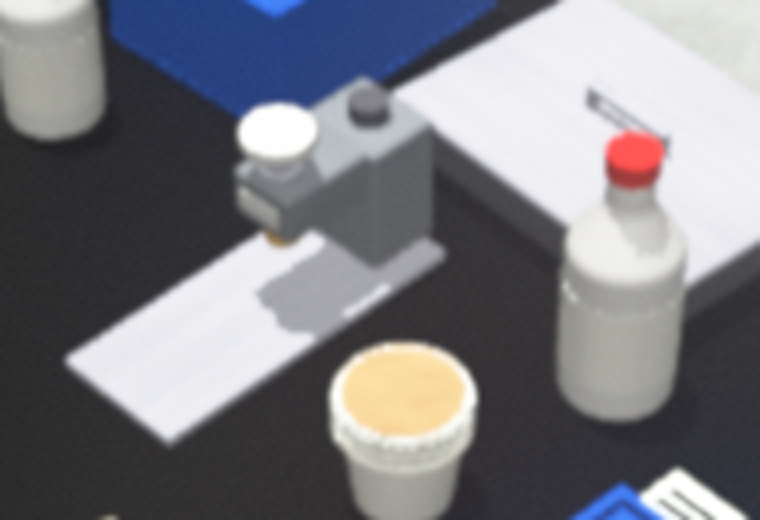

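Run:
```python
from h import *
t=vision.read_camera("top");s=vision.read_camera("side")
f=lambda u,v:(210+u/4,150+v/4); g=lambda u,v:(230+u/4,160+v/4)
print("front L",atz(t,f(132,496),8),atz(s,g(66,360),8))
print("front R",atz(t,f(270,487),8),atz(s,g(170,443),8))
print("left far",atz(t,f(110,165),8),"R far",atz(t,f(246,148),8),atz(s,g(445,254),8))
print("head",atz(t,f(166,267),127),atz(s,g(278,132),127))
print("cup",atz(t,f(440,358),75),atz(s,g(402,390),75)); print("cap a",atz(t,f(470,90),170),atz(s,g(635,145),170))
ps,bs,_=masks(s["image"])
print("short side",seg(s,(145,190,215,240),ps,25)); print("long side",seg(s,(230,280,310,370),ps,25))
for n,u in dict(cm=(366,242),cl=(407,241),cs=(453,246)).items(): print(n,"label",atz(t,u,4))
```

```text
front L [518.42759801 192.03349048   8.        ] [522.81848266 189.64187139   8.        ]
front R [524.50966288 103.6102681    8.        ] [528.88775882  98.88659535   8.        ]
left far [732.4113867  208.99161434   8.        ] R far [743.51484259 120.7560604    8.        ] [745.90645624 117.0391127    8.        ]
head [651.33454586 157.49512111 127.        ] [654.00573959 154.26774089 127.        ]
cup [602.37674879  -3.49742581  75.        ] [609.26348355  -3.13622613  75.        ]
cap a [747.2508796  -18.33196527 170.        ] [756.30160992 -17.06353925 170.        ]
short side [467.6, 387.5, 124.3, 43.8, -76.1]
long side [429.5, -23.6, 183.9, 42.4, 80.9]
cm label [ 601.566483   -123.68363073    4.        ]
cl label [ 604.42794339 -230.366398      4.        ]
cs label [ 591.7031737  -351.65993533    4.        ]
```

```bash
cat > plan.py <<'E'
# prints the shift/turn (scaled units) from the measured pose to a target x y z yaw(deg), tool down
import sys,numpy as np
from workcell import ctrl
from scipy.spatial.transform import Rotation as Ro
s=ctrl.sense();x,y,z,yaw=map(float,sys.argv[1:5])
R=Ro.from_quat(s["orientation"])
a=np.radians(yaw);T=Ro.from_matrix(np.array([[np.cos(a),np.sin(a),0],[np.sin(a),-np.cos(a),0],[0,0,-1]]))
d=R.inv().apply(np.array([x,y,z])-s["position"])/100
w=(R.inv()*T).as_rotvec()/(np.pi/4)
k=max(1,int(np.ceil(max(abs(d).max(),abs(w).max()))))
tx=R.apply([1,0,0])
print("t%.1f pos %s yaw %.1f w %.1f F %s"%(s["time"],s["position"].round(1),np.degrees(np.arctan2(tx[1],tx[0])),s["grip_width"],s["ft_force"].round(1)))
print("full pos",d.round(3),"rot",w.round(3),"calls",k,"| first: pos",(d/k).round(3),"rot",(w/k).round(3), "q6 %.2f"%s["joints"][5])
E
python3 - <<'E'
from h import *
t=vision.read_camera("top")
print("bottle b cap",atz(t,(151.5,216),150), "bottle b base", atz(t,(168,232),0))
a=np.radians(-76.2)
print("grasp",np.array([465.7,387.7])-38*np.array([np.cos(a),np.sin(a)]))
E
python3 plan.py 456.6 424.6 150 -76.2
```

```text
bottle b cap [650.44749807 387.74716801 150.        ] bottle b base [626.84399014 391.63681606   0.        ]
grasp [456.63572861 424.60310264]
t1.4 pos [153.1 657.4 234.6] yaw -13.1 w 87.5 F [-1.   0.2  0.1]
full pos [3.484 1.579 0.846] rot [ 0.    -0.     1.402] calls 4 | first: pos [0.871 0.395 0.211] rot [ 0.    -0.     0.351] q6 -0.29
```

```bash
A='{"delta_rot":[0,0,0],"delta_pos":[0.9,0.4,0.1],"jaw":0.9}'; true
python3 -m creep '[{"delta_rot":[0,0,0],"delta_pos":[0.3,0.13,0.03],"jaw":0.9},{"delta_rot":[0,0,0],"delta_pos":[0.6,0.27,0.06],"jaw":0.9},{"delta_rot":[0,0,0],"delta_pos":[0.9,0.4,0.1],"jaw":0.9}]' 30
python3 -m creep '[{"delta_rot":[0,0,0],"delta_pos":[0.3,0.13,0.03],"jaw":0.9},{"delta_rot":[0,0,0],"delta_pos":[0.6,0.27,0.06],"jaw":0.9},{"delta_rot":[0,0,0],"delta_pos":[0.9,0.4,0.1],"jaw":0.9}]' 30
python3 -m creep '[{"delta_rot":[0,0,0],"delta_pos":[0.3,0.13,0.03],"jaw":0.9},{"delta_rot":[0,0,0],"delta_pos":[0.6,0.27,0.06],"jaw":0.9},{"delta_rot":[0,0,0],"delta_pos":[0.9,0.4,0.1],"jaw":0.9}]' 30
python3 plan.py 456.6 424.6 150 -76.2
```

```text
time: 1.7
position: [232.0, 597.5, 224.5]
orientation: [0.994, -0.113, 0.0, -0.0]
ft_force: [1.2, 0.2, -0.8]
grip_width: 79.5
time: 1.95
position: [311.3, 537.6, 214.8]
orientation: [0.993, -0.114, 0.0, -0.0]
ft_force: [-0.1, 0.3, 0.2]
grip_width: 78.9
time: 2.2
position: [390.0, 478.2, 204.9]
orientation: [0.993, -0.114, 0.0, -0.0]
ft_force: [0.0, 0.7, -0.0]
grip_width: 79.1
t2.2 pos [390.  478.2 204.9] yaw -13.1 w 79.1 F [ 0.   0.7 -0. ]
full pos [0.77  0.372 0.548] rot [-1.000e-03  0.000e+00  1.402e+00] calls 2 | first: pos [0.385 0.186 0.274] rot [-0.     0.     0.701] q6 0.14
```

```bash
python3 -m creep '[{"delta_rot":[0,0,0.15],"delta_pos":[0.2,0.1,0.1],"jaw":0.9},{"delta_rot":[0,0,0.3],"delta_pos":[0.4,0.2,0.2],"jaw":0.9},{"delta_rot":[0,0,0.45],"delta_pos":[0.6,0.3,0.3],"jaw":0.9},{"delta_rot":[0,0,0.6],"delta_pos":[0.77,0.372,0.4],"jaw":0.9},{"delta_rot":[0,0,0.75],"delta_pos":[0.77,0.372,0.548],"jaw":0.9},{"delta_rot":[0,0,0.9],"delta_pos":[0.77,0.372,0.548],"jaw":0.9},{"delta_rot":[0,0,1],"delta_pos":[0.77,0.372,0.548],"jaw":0.9},{"delta_rot":[0,0,1],"delta_pos":[0.77,0.372,0.548],"jaw":0.9}]'
python3 -m creep '[{"delta_rot":[0,0,0.15],"delta_pos":[0,0,0],"jaw":0.9},{"delta_rot":[0,0,0.3],"delta_pos":[0,0,0],"jaw":0.9},{"delta_rot":[0,0,0.402],"delta_pos":[0,0,0],"jaw":0.9},{"delta_rot":[0,0,0.402],"delta_pos":[0,0,0],"jaw":0.9}]'
python3 plan.py 456.6 424.6 18 -76.2
python3 - <<'E'
from h import *
for n in ("top","side"):
    t=vision.read_camera(n); cv2.imwrite(f"pics/{n}1.png",t["image"][:,:,::-1])
    p,b,g=masks(t["image"])
    if n=="side": print("short",seg(t,(145,190,215,240),p,25))
E
```

```text
time: 2.87
position: [455.6, 425.3, 149.4]
orientation: [0.873, -0.487, 0.0, 0.0]
ft_force: [-0.3, 0.7, 0.1]
grip_width: 78.9
time: 3.2
position: [455.4, 425.8, 150.0]
orientation: [0.787, -0.617, -0.0, -0.0]
ft_force: [-0.5, 0.3, 0.4]
grip_width: 78.7
t3.2 pos [455.4 425.8 150. ] yaw -76.2 w 78.7 F [-0.5  0.3  0.4]
full pos [ 0.015 -0.009  1.32 ] rot [-0.     0.    -0.001] calls 2 | first: pos [ 0.008 -0.004  0.66 ] rot [-0.  0. -0.] q6 -0.82
short [466.1, 388.3, 121.5, 43.1, -77.6]
```

View pics/side1.png

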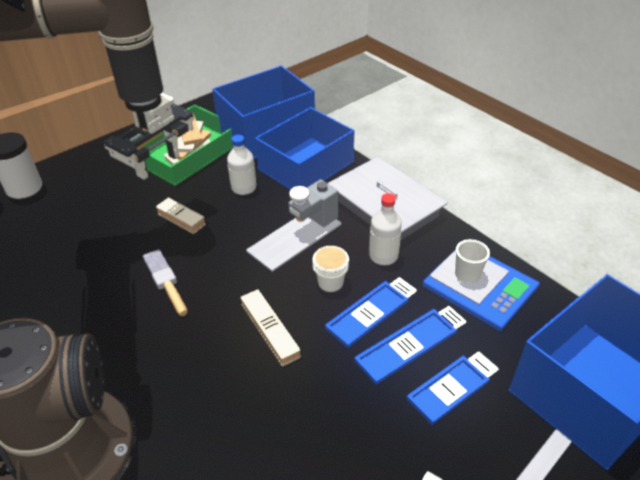

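View pics/top1.png

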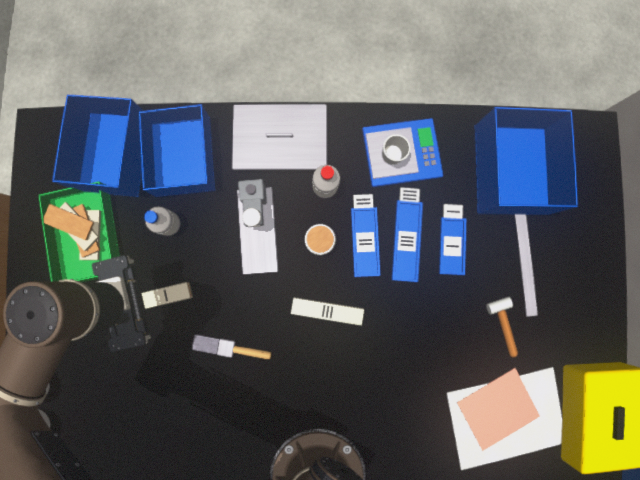

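Run:
```python
from h import *
for n in ("top","side"):
    t=vision.read_camera(n); print(n,proj(t,[[455.4,425.8,142],[455.4,425.8,210],[455.4,425.8,25],[465,388,25]]).round(0))
```

```text
top [[135. 300.]
 [124. 302.]
 [151. 298.]
 [165. 295.]]
side [[157. 167.]
 [152. 142.]
 [167. 206.]
 [178. 212.]]
```

```bash
python3 -m creep '[{"delta_rot":[0,0,0],"delta_pos":[0.015,-0.009,0.3],"jaw":0.9},{"delta_rot":[0,0,0],"delta_pos":[0.015,-0.009,0.6],"jaw":0.9},{"delta_rot":[0,0,0],"delta_pos":[0.015,-0.009,0.85],"jaw":0.9},{"delta_rot":[0,0,0],"delta_pos":[0.015,-0.009,1],"jaw":0.9},{"delta_rot":[0,0,0],"delta_pos":[0.015,-0.009,1],"jaw":0.9}]'
python3 -m creep '[{"delta_rot":[0,0,0],"delta_pos":[0,0,0.1],"jaw":0.9},{"delta_rot":[0,0,0],"delta_pos":[0,0,0.2],"jaw":0.9},{"delta_rot":[0,0,0],"delta_pos":[0,0,0.28],"jaw":0.9},{"delta_rot":[0,0,0],"delta_pos":[0,0,0.32],"jaw":0.9},{"delta_rot":[0,0,0],"delta_pos":[0,0,0.32],"jaw":0.9}]'
python3 plan.py 456.6 424.6 18 -76.2
```

```text
time: 3.82
position: [455.2, 422.3, 46.1]
orientation: [0.787, -0.616, 0.0, 0.003]
ft_force: [0.0, -1.6, -0.2]
grip_width: 78.6
time: 4.23
position: [456.4, 424.0, 17.0]
orientation: [0.787, -0.617, 0.0, 0.001]
ft_force: [-0.5, -0.5, 0.6]
grip_width: 78.9
t4.2 pos [456.4 424.   17. ] yaw -76.2 w 78.9 F [-0.5 -0.5  0.6]
full pos [-0.006 -0.004 -0.01 ] rot [ 0.001 -0.001  0.   ] calls 1 | first: pos [-0.006 -0.004 -0.01 ] rot [ 0.001 -0.001  0.   ] q6 -0.82
```

```bash
python3 -m creep '[{"delta_rot":[0,0,0],"delta_pos":[0,0,0],"jaw":0.3},{"delta_rot":[0,0,0],"delta_pos":[0,0,0],"jaw":0.3},{"delta_rot":[0,0,0],"delta_pos":[0,0,0],"jaw":0.3},{"delta_rot":[0,0,0],"delta_pos":[0,0,0],"jaw":0.3},{"delta_rot":[0,0,0],"delta_pos":[0,0,0],"jaw":0.3},{"delta_rot":[0,0,0],"delta_pos":[0,0,0],"jaw":0.3}]' 40
python3 -m creep '[{"delta_rot":[0,0,0],"delta_pos":[0,0,-0.1],"jaw":0.3},{"delta_rot":[0,0,0],"delta_pos":[0,0,-0.25],"jaw":0.3},{"delta_rot":[0,0,0],"delta_pos":[0,0,-0.4],"jaw":0.3},{"delta_rot":[0,0,0],"delta_pos":[0,0,-0.6],"jaw":0.3},{"delta_rot":[0,0,0],"delta_pos":[0,0,-0.8],"jaw":0.3},{"delta_rot":[0,0,0],"delta_pos":[0,0,-0.8],"jaw":0.3}]'
python3 - <<'E'
from h import *
for n in ("top","side"):
    t=vision.read_camera(n); cv2.imwrite(f"pics/{n}2.png",cv2.resize(t["image"][200:360,60:260] if n=="top" else t["image"][100:260,80:280],None,fx=4,fy=3.75)[:,:,::-1])
E
```

```text
time: 4.73
position: [456.7, 424.4, 18.0]
orientation: [0.787, -0.617, -0.0, -0.0]
ft_force: [-0.0, 0.3, -0.2]
grip_width: 44.7
time: 5.23
position: [458.3, 426.3, 102.9]
orientation: [0.787, -0.617, 0.0, -0.003]
ft_force: [0.1, 0.8, -0.1]
grip_width: 39.8
```

View pics/side2.png

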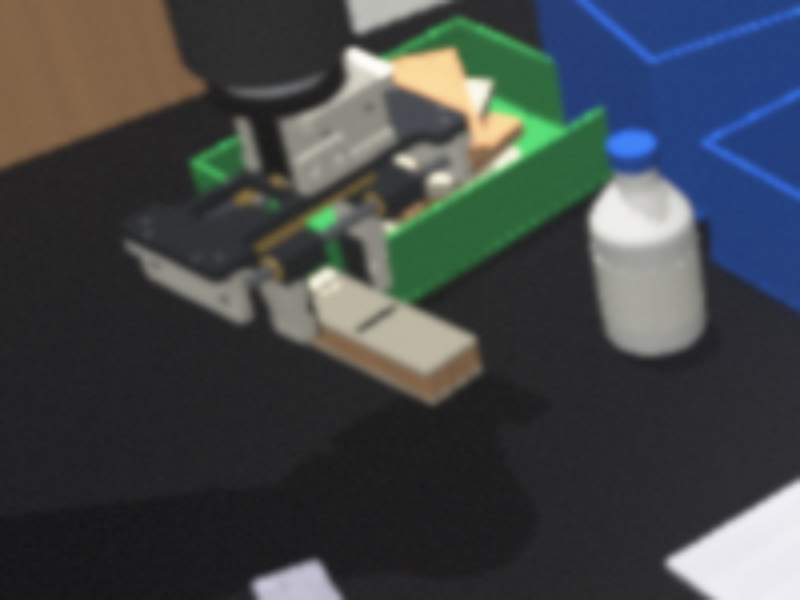

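View pics/top2.png

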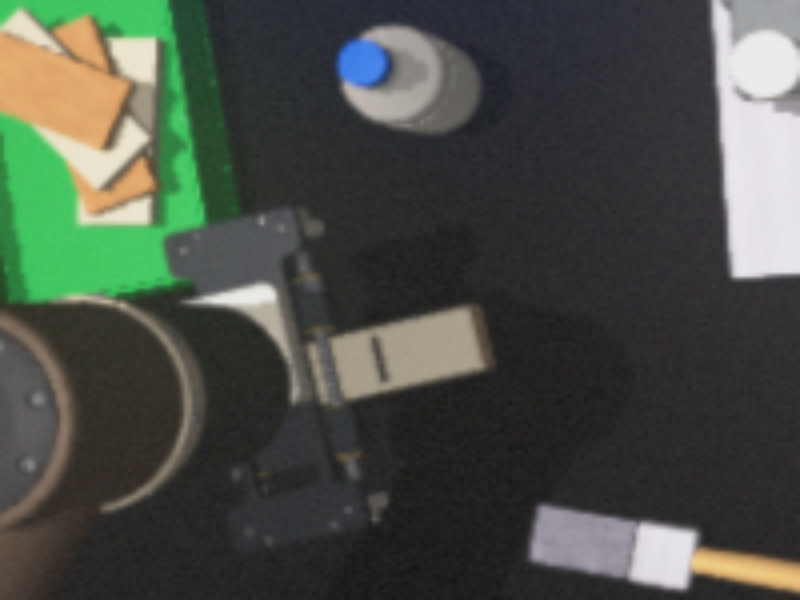

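```bash
python3 - <<'E'
from h import *
t=vision.read_camera("top");s=vision.read_camera("side")
f=lambda u,v:(60+u/4,200+v/3.75); g=lambda u,v:(80+u/4,100+v/3.75)
print(tri(t,f(472,307),s,g(478,340)),tri(t,f(486,367),s,g(432,374)))
print("bar", tri(t,f(378,340),s,g(392,308)),tri(t,f(386,382),s,g(360,330)))
E
python3 plan.py 456.6 424.6 18 -76.2
```

```text
(array([500.5536902 , 332.86911717, 104.91612541]), np.float64(5.009560133091176)) (array([463.40927658, 323.59990823, 104.2370173 ]), np.float64(6.7180239598040625))
bar (array([478.72292881, 389.44527047, 106.95787113]), np.float64(3.8671007917104436)) (array([453.04103845, 383.68852682, 106.70699128]), np.float64(5.881963683847807))
t5.4 pos [456.3 423.9  97.6] yaw -76.2 w 39.8 F [-1.  -0.3 -0.7]
full pos [-0.006 -0.005  0.796] rot [ 0.001 -0.    -0.   ] calls 1 | first: pos [-0.006 -0.005  0.796] rot [ 0.001 -0.    -0.   ] q6 -0.82
```

```bash
python3 plan.py 473.5 142 98 4.5
```

```text
t5.4 pos [456.3 423.9  97.6] yaw -76.2 w 39.8 F [-1.  -0.3 -0.7]
full pos [ 2.779  0.505 -0.003] rot [ 1.000e-03  0.000e+00 -1.794e+00] calls 3 | first: pos [ 0.926  0.168 -0.001] rot [ 0.     0.    -0.598] q6 -0.82
```

```bash
python3 -m creep '[{"delta_rot":[0,0,0],"delta_pos":[0.1,0.02,0],"jaw":0.3},{"delta_rot":[0,0,0],"delta_pos":[0.25,0.04,0],"jaw":0.3},{"delta_rot":[0,0,0],"delta_pos":[0.45,0.08,0],"jaw":0.3},{"delta_rot":[0,0,-0.05],"delta_pos":[0.65,0.12,0],"jaw":0.3},{"delta_rot":[0,0,-0.15],"delta_pos":[0.83,0.15,0],"jaw":0.3},{"delta_rot":[0,0,-0.25],"delta_pos":[1,0.18,0],"jaw":0.3},{"delta_rot":[0,0,-0.37],"delta_pos":[1,0.18,0],"jaw":0.3},{"delta_rot":[0,0,-0.5],"delta_pos":[1,0.18,0],"jaw":0.3},{"delta_rot":[0,0,-0.6],"delta_pos":[1,0.18,0],"jaw":0.3},{"delta_rot":[0,0,-0.6],"delta_pos":[1,0.18,0],"jaw":0.3}]'
python3 plan.py 473.5 142 98 4.5
```

```text
time: 6.27
position: [462.8, 321.2, 97.3]
orientation: [0.91, -0.415, -0.0, 0.001]
ft_force: [-0.1, -0.0, 0.2]
grip_width: 39.8
t6.3 pos [462.8 321.2  97.3] yaw -49.0 w 39.8 F [-0.1 -0.   0.2]
full pos [ 1.424  1.094 -0.005] rot [ 2.00e-03  1.00e-03 -1.19e+00] calls 2 | first: pos [ 0.712  0.547 -0.003] rot [ 0.001  0.    -0.595] q6 -0.24
```

```bash
python3 -m creep '[{"delta_rot":[0,0,-0.06],"delta_pos":[0.07,0.05,0],"jaw":0.3},{"delta_rot":[0,0,-0.15],"delta_pos":[0.18,0.14,0],"jaw":0.3},{"delta_rot":[0,0,-0.25],"delta_pos":[0.32,0.25,0],"jaw":0.3},{"delta_rot":[0,0,-0.35],"delta_pos":[0.46,0.35,0],"jaw":0.3},{"delta_rot":[0,0,-0.45],"delta_pos":[0.58,0.45,0],"jaw":0.3},{"delta_rot":[0,0,-0.55],"delta_pos":[0.71,0.55,0],"jaw":0.3},{"delta_rot":[0,0,-0.6],"delta_pos":[0.8,0.61,0],"jaw":0.3},{"delta_rot":[0,0,-0.65],"delta_pos":[0.85,0.65,0],"jaw":0.3}]'
python3 plan.py 473.5 142 98 4.5
```

```text
time: 6.93
position: [468.8, 213.9, 97.4]
orientation: [0.985, -0.174, -0.0, 0.001]
ft_force: [-0.2, 0.1, -0.4]
grip_width: 39.3
t6.9 pos [468.8 213.9  97.4] yaw -20.1 w 39.3 F [-0.2  0.1 -0.4]
full pos [ 0.291  0.659 -0.006] rot [ 0.001  0.001 -0.546] calls 1 | first: pos [ 0.291  0.659 -0.006] rot [ 0.001  0.001 -0.546] q6 0.41
```

```bash
python3 -m creep '[{"delta_rot":[0,0,-0.08],"delta_pos":[0.05,0.1,0],"jaw":0.3},{"delta_rot":[0,0,-0.18],"delta_pos":[0.1,0.22,0],"jaw":0.3},{"delta_rot":[0,0,-0.3],"delta_pos":[0.17,0.38,0],"jaw":0.3},{"delta_rot":[0,0,-0.42],"delta_pos":[0.23,0.52,0],"jaw":0.3},{"delta_rot":[0,0,-0.5],"delta_pos":[0.27,0.61,0],"jaw":0.3},{"delta_rot":[0,0,-0.546],"delta_pos":[0.29,0.66,0],"jaw":0.3},{"delta_rot":[0,0,-0.546],"delta_pos":[0.29,0.66,0],"jaw":0.3},{"delta_rot":[0,0,-0.546],"delta_pos":[0.29,0.66,0],"jaw":0.3}]'
python3 plan.py 473.5 142 31 4.5
python3 - <<'E'
from h import *
for n in ("top","side"):
    t=vision.read_camera(n); cv2.imwrite(f"pics/{n}3.png",cv2.resize(t["image"][150:310,190:390] if n=="top" else t["image"][150:310,180:380],None,fx=4,fy=3.75)[:,:,::-1])
E
```

```text
time: 7.6
position: [473.8, 143.4, 97.6]
orientation: [0.999, 0.038, -0.0, 0.0]
ft_force: [-1.0, 0.2, -0.8]
grip_width: 39.7
t7.6 pos [473.8 143.4  97.6] yaw 4.4 w 39.7 F [-1.   0.2 -0.8]
full pos [-0.004  0.014  0.666] rot [ 0.     0.001 -0.003] calls 1 | first: pos [-0.004  0.014  0.666] rot [ 0.     0.001 -0.003] q6 0.96
```

View pics/side3.png

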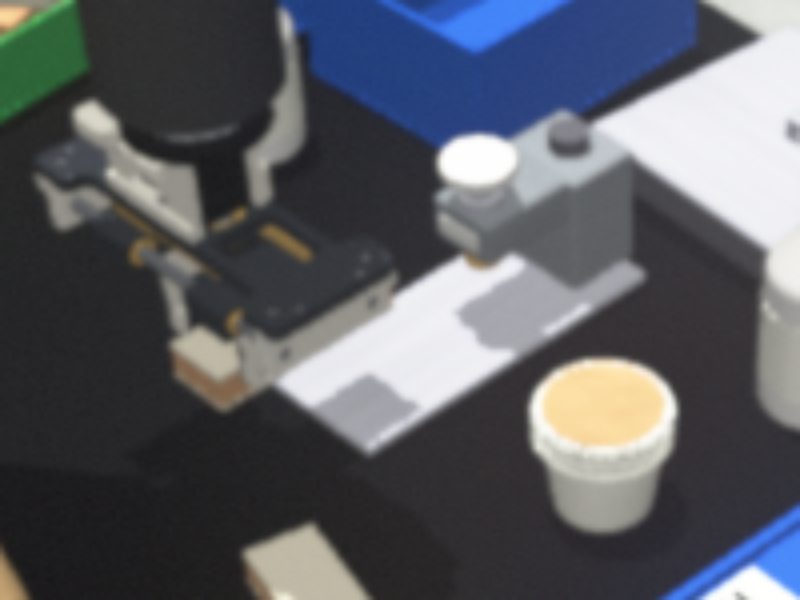

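View pics/top3.png

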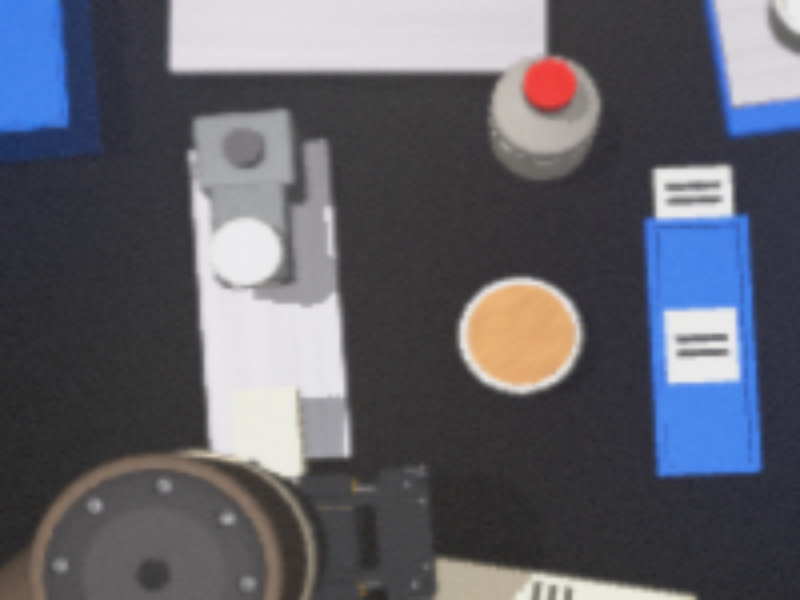

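```bash
python3 -m creep '[{"delta_rot":[0,0,0],"delta_pos":[0,0.014,0.1],"jaw":0.3},{"delta_rot":[0,0,0],"delta_pos":[0,0.014,0.22],"jaw":0.3},{"delta_rot":[0,0,0],"delta_pos":[0,0.014,0.36],"jaw":0.3},{"delta_rot":[0,0,0],"delta_pos":[0,0.014,0.5],"jaw":0.3},{"delta_rot":[0,0,0],"delta_pos":[0,0.014,0.6],"jaw":0.3},{"delta_rot":[0,0,0],"delta_pos":[0,0.014,0.66],"jaw":0.3},{"delta_rot":[0,0,0],"delta_pos":[0,0.014,0.66],"jaw":0.3}]'
python3 - <<'E'
from h import *
t=vision.read_camera("top");print(atz(t,(190+265/4,150+389/3.75),105))
for n in ("top","side"):
    t=vision.read_camera(n); cv2.imwrite(f"pics/{n}4.png",cv2.resize(t["image"][150:310,190:390] if n=="top" else t["image"][150:310,180:380],None,fx=4,fy=3.75)[:,:,::-1])
E
python3 plan.py 573.2 149.7 31 4.5
```

```text
time: 8.28
position: [473.8, 142.8, 30.7]
orientation: [0.999, 0.04, -0.001, 0.001]
ft_force: [0.4, 0.0, 0.2]
grip_width: 39.5
[566.0076069  147.89360634 105.        ]
t8.4 pos [474.5 143.1  32.2] yaw 4.6 w 39.7 F [ 0.2 -0.1 -0.2]
full pos [0.989 0.014 0.012] rot [-0.    -0.001  0.003] calls 1 | first: pos [0.989 0.014 0.012] rot [-0.    -0.001  0.003] q6 0.96
```

View pics/side4.png

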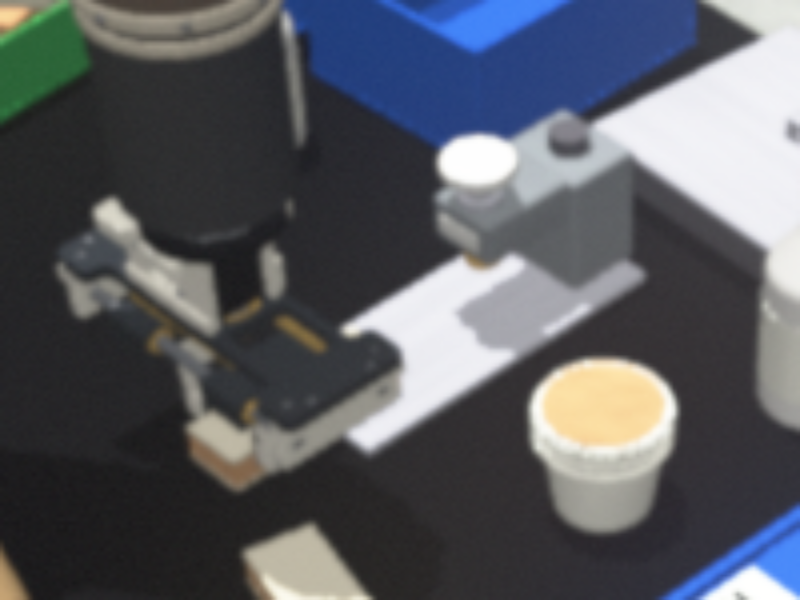

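View pics/top4.png

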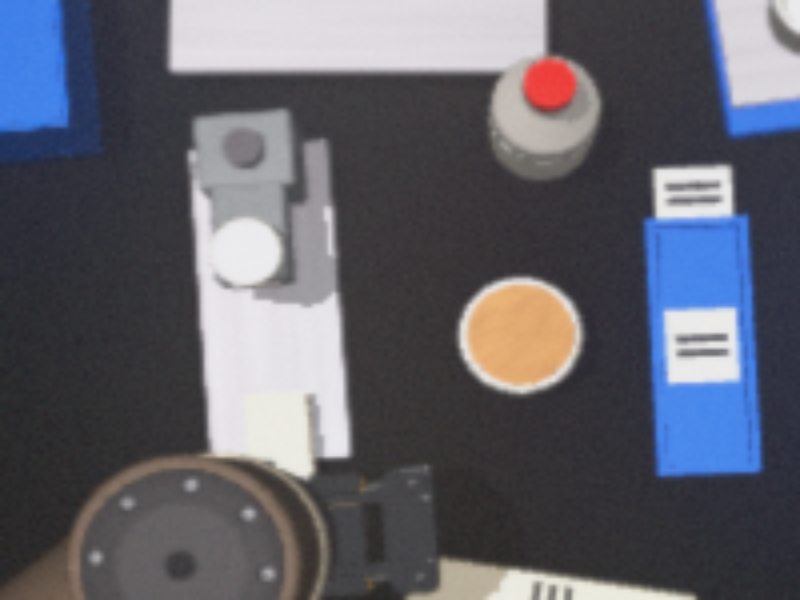

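```bash
python3 - <<'E'
from h import *
t=vision.read_camera("top");print(atz(t,(190+279/4,150+394/3.75),38),atz(t,(190+279/4,150+394/3.75),33))
E
python3 -m creep '[{"delta_rot":[0,0,0],"delta_pos":[0.08,0.014,0],"jaw":0.3},{"delta_rot":[0,0,0],"delta_pos":[0.2,0.014,0],"jaw":0.3},{"delta_rot":[0,0,0],"delta_pos":[0.32,0.014,0],"jaw":0.3},{"delta_rot":[0,0,0],"delta_pos":[0.45,0.014,0],"jaw":0.3},{"delta_rot":[0,0,0],"delta_pos":[0.6,0.014,0],"jaw":0.3},{"delta_rot":[0,0,0],"delta_pos":[0.6,0.014,0],"jaw":0.3}]'
python3 - <<'E'
from h import *
for n in ("top","side"):
    t=vision.read_camera(n); cv2.imwrite(f"pics/{n}5.png",cv2.resize(t["image"][150:310,190:390] if n=="top" else t["image"][150:310,180:380],None,fx=4,fy=3.75)[:,:,::-1])
E
python3 plan.py 573.2 149.7 31 4.5
```

```text
[565.7708343  146.36875554  38.        ] [565.98689865 146.87640055  33.        ]
time: 8.98
position: [537.6, 146.9, 32.4]
orientation: [0.999, 0.04, 0.001, -0.0]
ft_force: [1.6, 0.0, -0.6]
grip_width: 39.6
t9.1 pos [534.8 146.1  31.9] yaw 4.6 w 39.6 F [-0.4 -0.1 -0.2]
full pos [ 0.385 -0.005  0.009] rot [-0.    -0.     0.001] calls 1 | first: pos [ 0.385 -0.005  0.009] rot [-0.    -0.     0.001] q6 1.03
```

View pics/side5.png

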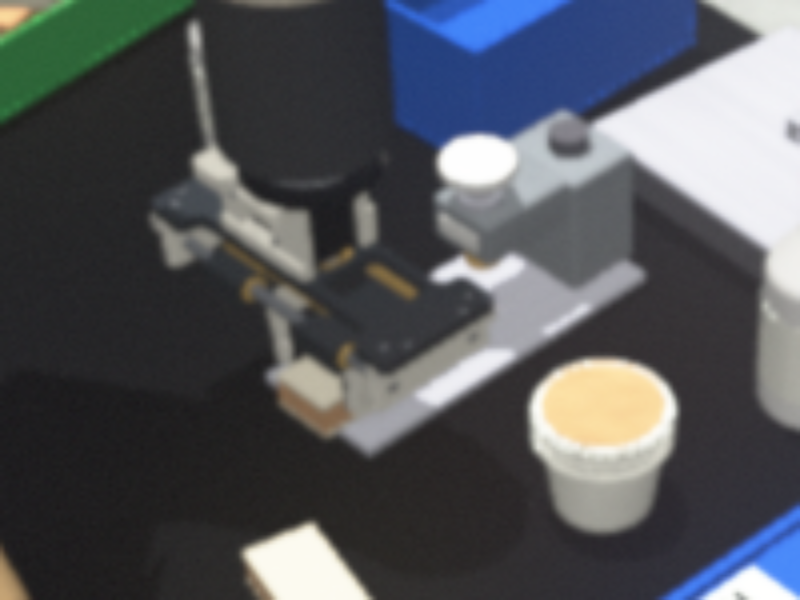

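View pics/top5.png

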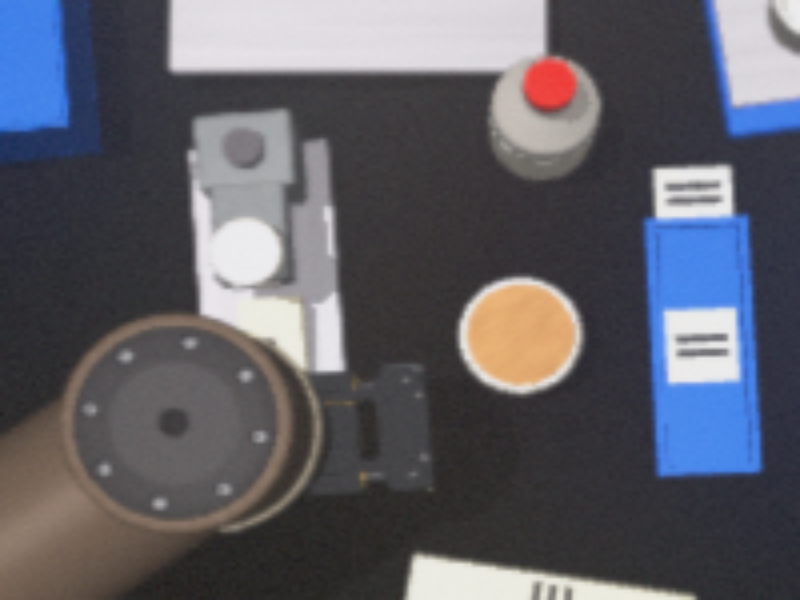

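```bash
python3 -m creep '[{"delta_rot":[0,0,0],"delta_pos":[0.06,-0.04,0],"jaw":0.3},{"delta_rot":[0,0,0],"delta_pos":[0.14,-0.04,0],"jaw":0.3},{"delta_rot":[0,0,0],"delta_pos":[0.22,-0.04,0],"jaw":0.3},{"delta_rot":[0,0,0],"delta_pos":[0.3,-0.04,0],"jaw":0.3},{"delta_rot":[0,0,0],"delta_pos":[0.37,-0.04,0],"jaw":0.3},{"delta_rot":[0,0,0],"delta_pos":[0.42,-0.04,0],"jaw":0.3},{"delta_rot":[0,0,0],"delta_pos":[0.42,-0.04,0],"jaw":0.3}]'
python3 - <<'E'
from h import *
for n in ("top","side"):
    t=vision.read_camera(n); cv2.imwrite(f"pics/{n}6.png",cv2.resize(t["image"][150:310,190:390] if n=="top" else t["image"][150:310,180:380],None,fx=4,fy=3.75)[:,:,::-1])
E
python3 plan.py 576.7 154 26 4.5
```

```text
time: 9.67
position: [576.8, 153.7, 31.6]
orientation: [0.999, 0.04, 0.0, -0.0]
ft_force: [-0.5, -0.2, 1.0]
grip_width: 39.7
t9.8 pos [575.6 153.4  31.5] yaw 4.6 w 39.5 F [-0.  -0.9 -1.3]
full pos [ 0.012 -0.005  0.055] rot [0.    0.001 0.002] calls 1 | first: pos [ 0.012 -0.005  0.055] rot [0.    0.001 0.002] q6 1.06
```

View pics/side6.png

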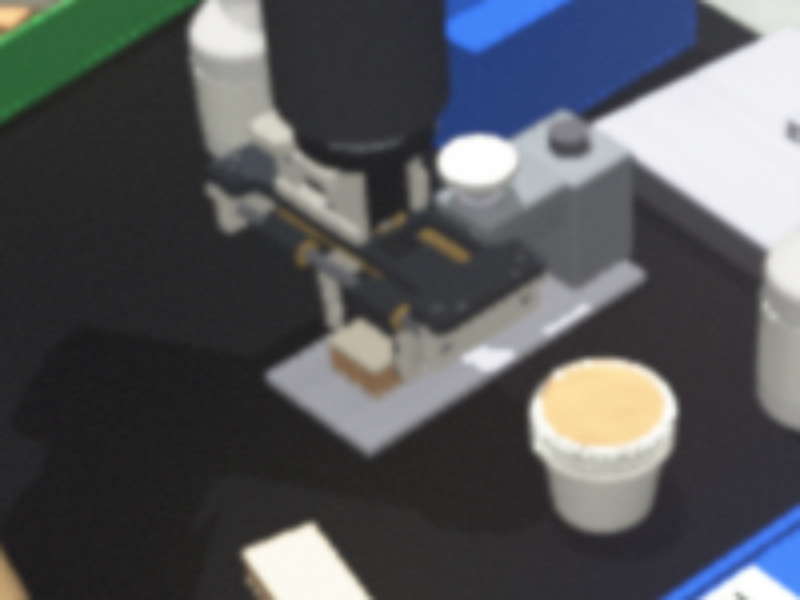

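View pics/top6.png

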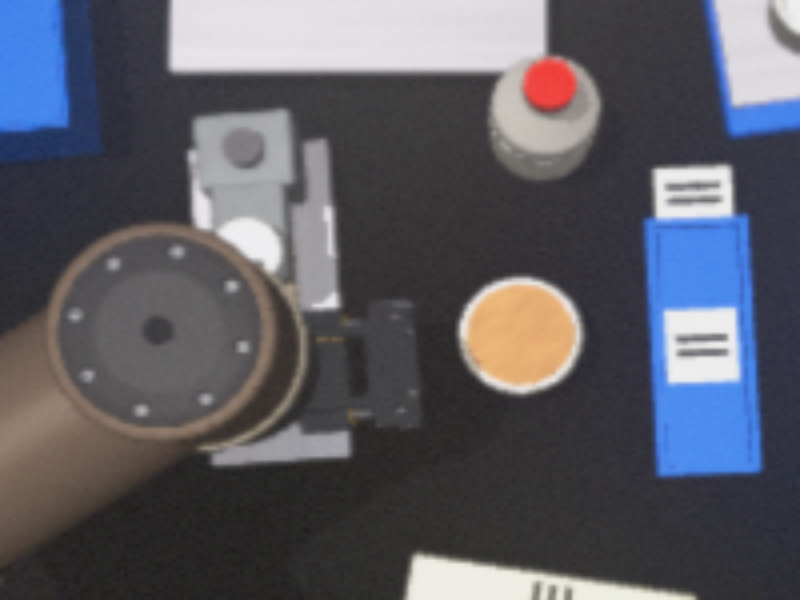

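```bash
python3 -m creep '[{"delta_rot":[0,0,0],"delta_pos":[0.01,0,0.02],"jaw":0.3},{"delta_rot":[0,0,0],"delta_pos":[0.01,0,0.035],"jaw":0.3},{"delta_rot":[0,0,0],"delta_pos":[0.01,0,0.05],"jaw":0.3},{"delta_rot":[0,0,0],"delta_pos":[0.01,0,0.05],"jaw":0.3}]'
python3 plan.py 576.7 154 26 4.5
```

```text
time: 10.1
position: [576.3, 153.6, 30.0]
orientation: [0.999, 0.041, 0.0, 0.0]
ft_force: [-11.8, -0.7, 31.7]
grip_width: 39.3
t10.1 pos [576.3 153.6  30. ] yaw 4.7 w 39.3 F [-11.8  -0.7  31.7]
full pos [ 0.004 -0.004  0.04 ] rot [ 0.001 -0.001  0.004] calls 1 | first: pos [ 0.004 -0.004  0.04 ] rot [ 0.001 -0.001  0.004] q6 1.06
```

```bash
python3 -m creep '[{"delta_rot":[0,0,0],"delta_pos":[0,0,-0.03],"jaw":0.3},{"delta_rot":[0,0,0],"delta_pos":[0,0,-0.03],"jaw":0.3},{"delta_rot":[0,0,0],"delta_pos":[0,0,-0.03],"jaw":0.3}]'
python3 -m creep '[{"delta_rot":[0,0,0],"delta_pos":[0,0,0],"jaw":0.55},{"delta_rot":[0,0,0],"delta_pos":[0,0,0],"jaw":0.6},{"delta_rot":[0,0,0],"delta_pos":[0,0,0],"jaw":0.65},{"delta_rot":[0,0,0],"delta_pos":[0,0,0],"jaw":0.75},{"delta_rot":[0,0,0],"delta_pos":[0,0,0],"jaw":0.75}]'
python3 - <<'E'
from h import *
for n in ("top","side"):
    t=vision.read_camera(n); cv2.imwrite(f"pics/{n}7.png",cv2.resize(t["image"][150:310,190:390] if n=="top" else t["image"][150:310,180:380],None,fx=4,fy=3.75)[:,:,::-1])
E
python3 plan.py 576.7 154 26 4.5
```

```text
time: 10.35
position: [576.7, 153.9, 30.1]
orientation: [0.999, 0.04, 0.0, -0.0]
ft_force: [-3.2, 0.3, 10.1]
grip_width: 39.4
time: 10.77
position: [576.6, 153.6, 29.4]
orientation: [0.999, 0.04, -0.0, 0.0]
ft_force: [0.3, -0.3, -0.1]
grip_width: 63.3
t10.9 pos [576.6 153.6  29.5] yaw 4.6 w 65.4 F [-0.8  0.6 -0.4]
full pos [ 0.001 -0.004  0.035] rot [0.    0.    0.003] calls 1 | first: pos [ 0.001 -0.004  0.035] rot [0.    0.    0.003] q6 1.06
```

View pics/side7.png

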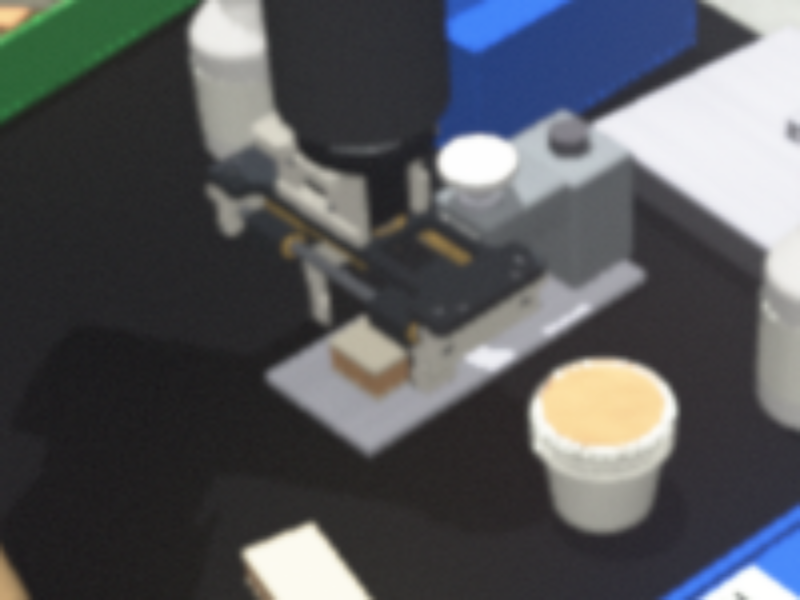

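```bash
python3 -m creep '[{"delta_rot":[0,0,0],"delta_pos":[-0.15,0,0],"jaw":0.75},{"delta_rot":[0,0,0],"delta_pos":[-0.35,0,0],"jaw":0.75},{"delta_rot":[0,0,0],"delta_pos":[-0.35,0,-0.2],"jaw":0.75},{"delta_rot":[0,0,0],"delta_pos":[-0.35,0,-0.5],"jaw":0.75},{"delta_rot":[0,0,0],"delta_pos":[-0.35,0,-0.8],"jaw":0.75},{"delta_rot":[0,0,0],"delta_pos":[-0.35,0,-1],"jaw":0.75},{"delta_rot":[0,0,0],"delta_pos":[-0.35,0,-1],"jaw":0.75}]'
python3 -m creep '[{"delta_rot":[0,0,0],"delta_pos":[0,0,-0.3],"jaw":0.5},{"delta_rot":[0,0,0],"delta_pos":[0,0,-0.4],"jaw":0.2},{"delta_rot":[0,0,0],"delta_pos":[-0.4,0,-0.4],"jaw":0},{"delta_rot":[0,0,0],"delta_pos":[-0.8,0,-0.4],"jaw":0},{"delta_rot":[0,0,0],"delta_pos":[-1,0,-0.4],"jaw":0},{"delta_rot":[0,0,0],"delta_pos":[-1,0,-0.4],"jaw":0},{"delta_rot":[0,0,0],"delta_pos":[-1,0,-0.4],"jaw":0}]'
python3 - <<'E'
from h import *
for n in ("top","side"):
    t=vision.read_camera(n); cv2.imwrite(f"pics/{n}8.png",cv2.resize(t["image"][150:310,190:390] if n=="top" else t["image"][150:310,180:380],None,fx=4,fy=3.75)[:,:,::-1])
E
python3 plan.py 653 156 150 4.5
```

```text
time: 11.45
position: [544.3, 152.1, 134.7]
orientation: [0.999, 0.041, 0.004, -0.002]
ft_force: [1.0, -0.9, 0.2]
grip_width: 65.5
time: 12.03
position: [441.6, 142.9, 170.2]
orientation: [0.999, 0.041, 0.001, -0.0]
ft_force: [0.4, 0.5, 0.7]
grip_width: 24.6
t12.1 pos [442.8 143.2 170. ] yaw 4.6 w 16.3 F [-0.3  0.3  0.5]
full pos [2.105 0.043 0.202] rot [-0.    -0.001  0.003] calls 3 | first: pos [0.702 0.014 0.067] rot [-0.    -0.     0.001] q6 0.91
```

View pics/side8.png

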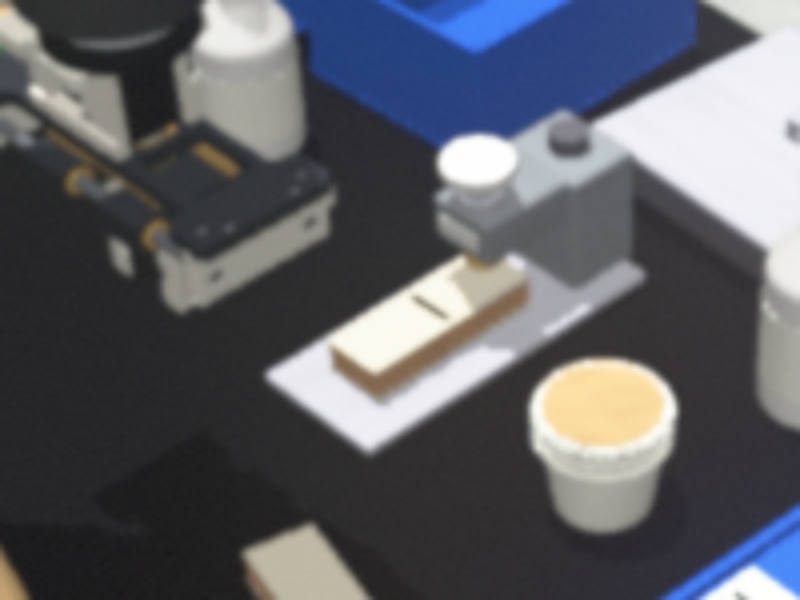

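View pics/top8.png

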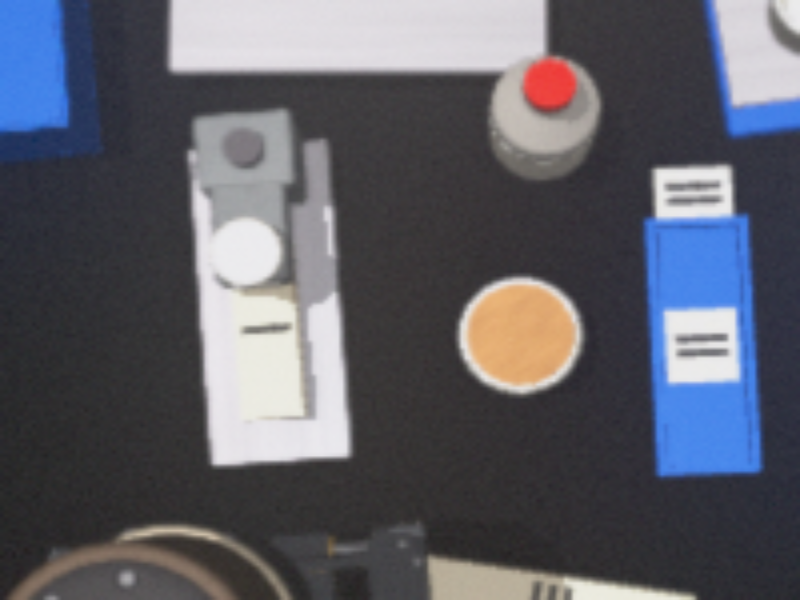

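```bash
python3 - <<'E'
from h import *
t=vision.read_camera("top");s=vision.read_camera("side")
f=lambda u,v:(190+u/4,150+v/3.75);g=lambda u,v:(180+u/4,150+v/3.75)
print("bar",atz(t,f(267,328),33),atz(s,g(430,307),33)); print("head",atz(t,f(247,252),127),atz(s,g(478,160),127)); print("near end",atz(t,f(272,419),33),atz(s,g(354,363),33))
E
python3 -m creep '[{"delta_rot":[0,0,0],"delta_pos":[0.35,0.02,0],"jaw":0},{"delta_rot":[0,0,0],"delta_pos":[0.7,0.02,0],"jaw":0},{"delta_rot":[0,0,0],"delta_pos":[1,0.02,0],"jaw":0}]'
python3 -m creep '[{"delta_rot":[0,0,0],"delta_pos":[0.35,0.02,0],"jaw":0},{"delta_rot":[0,0,0],"delta_pos":[0.7,0.02,0],"jaw":0},{"delta_rot":[0,0,0],"delta_pos":[0.95,0.02,0],"jaw":0},{"delta_rot":[0,0,0],"delta_pos":[1,0.02,0],"jaw":0},{"delta_rot":[0,0,0],"delta_pos":[1,0.02,0],"jaw":0}]'
python3 plan.py 653 156 150 4.5
```

```text
bar [610.31270705 154.84862126  33.        ] [615.39813433 154.8367221   33.        ]
head [650.27793488 156.89701813 127.        ] [654.72730222 155.17361041 127.        ]
near end [549.22700243 151.14106187  33.        ] [553.18672217 143.66365995  33.        ]
time: 12.48
position: [544.5, 149.0, 169.4]
orientation: [0.999, 0.04, 0.0, 0.0]
ft_force: [-0.3, 1.1, -0.1]
grip_width: 0.4
time: 12.9
position: [643.5, 154.4, 167.5]
orientation: [0.999, 0.039, -0.001, 0.001]
ft_force: [-1.1, 0.3, -0.5]
grip_width: 0.3
t12.9 pos [643.5 154.4 167.5] yaw 4.5 w 0.3 F [-1.1  0.3 -0.5]
full pos [ 0.096 -0.009  0.174] rot [0.002 0.003 0.   ] calls 1 | first: pos [ 0.096 -0.009  0.174] rot [0.002 0.003 0.   ] q6 1.12
```

```bash
python3 -m creep '[{"delta_rot":[0,0,0],"delta_pos":[0.1,-0.01,0.1],"jaw":0},{"delta_rot":[0,0,0],"delta_pos":[0.1,-0.01,0.25],"jaw":0},{"delta_rot":[0,0,0],"delta_pos":[0.1,-0.01,0.27],"jaw":0},{"delta_rot":[0,0,0],"delta_pos":[0.1,-0.01,0.27],"jaw":0}]'
python3 -m creep '[{"delta_rot":[0,0,0],"delta_pos":[0,0,0.05],"jaw":0},{"delta_rot":[0,0,0],"delta_pos":[0,0,0.1],"jaw":0},{"delta_rot":[0,0,0],"delta_pos":[0,0,0.14],"jaw":0},{"delta_rot":[0,0,0],"delta_pos":[0,0,0.14],"jaw":0},{"delta_rot":[0,0,0],"delta_pos":[0,0,0.14],"jaw":0}]'
python3 plan.py 653 156 120.5 4.5
```

```text
time: 13.23
position: [650.4, 156.3, 141.3]
orientation: [0.999, 0.04, -0.001, 0.001]
ft_force: [0.4, 0.4, 0.2]
grip_width: 0.6
time: 13.65
position: [651.9, 157.0, 129.3]
orientation: [0.999, 0.04, 0.0, -0.0]
ft_force: [0.6, 1.2, 3.4]
grip_width: 0.7
t13.7 pos [651.9 157.  129.3] yaw 4.6 w 0.7 F [0.6 1.2 3.4]
full pos [0.01  0.011 0.088] rot [-0.    -0.001  0.003] calls 1 | first: pos [0.01  0.011 0.088] rot [-0.    -0.001  0.003] q6 1.13
```

```bash
python3 -m creep '[{"delta_rot":[0,0,0],"delta_pos":[0.01,0.005,0.04],"jaw":0},{"delta_rot":[0,0,0],"delta_pos":[0.01,0.005,0.07],"jaw":0},{"delta_rot":[0,0,0],"delta_pos":[0.01,0.005,0.085],"jaw":0},{"delta_rot":[0,0,0],"delta_pos":[0.01,0.005,0.085],"jaw":0},{"delta_rot":[0,0,0],"delta_pos":[0.01,0.005,0.085],"jaw":0}]'
python3 -m creep '[{"delta_rot":[0,0,0],"delta_pos":[0,0,0],"jaw":0},{"delta_rot":[0,0,0],"delta_pos":[0,0,0],"jaw":0}]'
python3 -m creep '[{"delta_rot":[0,0,0],"delta_pos":[0,0,0.004],"jaw":0},{"delta_rot":[0,0,0],"delta_pos":[0,0,0.004],"jaw":0},{"delta_rot":[0,0,0],"delta_pos":[0,0,0.004],"jaw":0}]'
```

```text
time: 14.07
position: [652.9, 156.6, 120.8]
orientation: [0.999, 0.04, 0.0, -0.0]
ft_force: [-2.4, 2.3, 5.5]
grip_width: 0.6
time: 14.23
position: [652.9, 156.6, 120.8]
orientation: [0.999, 0.04, 0.0, -0.0]
ft_force: [-2.0, 3.8, 6.4]
grip_width: 0.2
time: 14.48
position: [652.9, 156.6, 120.8]
orientation: [0.999, 0.041, 0.0, -0.0]
ft_force: [-3.3, 1.3, 8.5]
grip_width: 0.9
```

```bash
python3 -m creep '[{"delta_rot":[0,0,0],"delta_pos":[0,0,0.005],"jaw":0},{"delta_rot":[0,0,0],"delta_pos":[0,0,0.005],"jaw":0},{"delta_rot":[0,0,0],"delta_pos":[0,0,0.005],"jaw":0},{"delta_rot":[0,0,0],"delta_pos":[0,0,0.005],"jaw":0}]'
python3 -m creep '[{"delta_rot":[0,0,0],"delta_pos":[0,0,0.002],"jaw":0},{"delta_rot":[0,0,0],"delta_pos":[0,0,0.002],"jaw":0},{"delta_rot":[0,0,0],"delta_pos":[0,0,0.002],"jaw":0},{"delta_rot":[0,0,0],"delta_pos":[0,0,0.002],"jaw":0}]'
```

```text
time: 14.82
position: [652.9, 156.6, 120.8]
orientation: [0.999, 0.041, 0.001, -0.0]
ft_force: [-4.1, 2.2, 11.5]
grip_width: 0.3
time: 15.15
position: [652.9, 156.6, 120.8]
orientation: [0.999, 0.041, 0.001, -0.0]
ft_force: [-4.5, 1.7, 12.8]
grip_width: 0.5
```

```bash
python3 -m creep '[{"delta_rot":[0,0,0],"delta_pos":[0,0,0],"jaw":0},{"delta_rot":[0,0,0],"delta_pos":[0,0,0],"jaw":0},{"delta_rot":[0,0,0],"delta_pos":[0,0,0],"jaw":0}]'
python3 - <<'E'
from h import *
t=vision.read_camera("side"); cv2.imwrite(f"pics/side9.png",cv2.resize(t["image"][150:310,180:380],None,fx=4,fy=3.75)[:,:,::-1])
E
python3 -m creep '[{"delta_rot":[0,0,0],"delta_pos":[0,0,-0.1],"jaw":0},{"delta_rot":[0,0,0],"delta_pos":[0,0,-0.25],"jaw":0},{"delta_rot":[0,0,0],"delta_pos":[0,0,-0.45],"jaw":0.1},{"delta_rot":[0,0,0],"delta_pos":[-0.3,0,-0.45],"jaw":0.4},{"delta_rot":[0,0,0],"delta_pos":[-0.6,0,-0.45],"jaw":0.75},{"delta_rot":[0,0,0],"delta_pos":[-0.9,0,-0.45],"jaw":0.75},{"delta_rot":[0,0,0],"delta_pos":[-1,0,-0.45],"jaw":0.75},{"delta_rot":[0,0,0],"delta_pos":[-1,0,-0.45],"jaw":0.75}]'
python3 plan.py 560 150 60 4.5
```

```text
time: 15.4
position: [652.9, 156.6, 120.8]
orientation: [0.999, 0.041, 0.001, -0.0]
ft_force: [-5.1, 1.4, 13.4]
grip_width: 0.6
time: 16.12
position: [550.7, 147.6, 164.5]
orientation: [0.999, 0.041, -0.0, -0.0]
ft_force: [0.2, -0.2, -0.2]
grip_width: 35.1
t16.1 pos [550.7 147.6 164.5] yaw 4.6 w 35.1 F [ 0.2 -0.2 -0.2]
full pos [ 0.095 -0.016  1.045] rot [-0.     0.001  0.003] calls 2 | first: pos [ 0.047 -0.008  0.523] rot [-0.     0.     0.002] q6 1.05
```

View pics/side9.png

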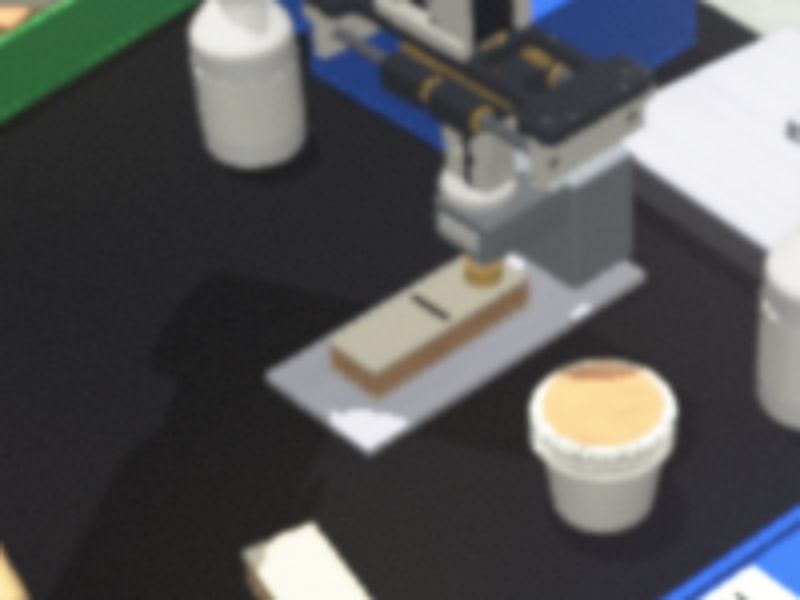

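```bash
python3 -m creep '[{"delta_rot":[0,0,0],"delta_pos":[0,-0.016,0.2],"jaw":0.8},{"delta_rot":[0,0,0],"delta_pos":[0,-0.016,0.5],"jaw":0.8},{"delta_rot":[0,0,0],"delta_pos":[0,-0.016,0.8],"jaw":0.8},{"delta_rot":[0,0,0],"delta_pos":[0,-0.016,1],"jaw":0.8},{"delta_rot":[0,0,0],"delta_pos":[0,-0.016,1],"jaw":0.8},{"delta_rot":[0,0,0],"delta_pos":[0,-0.016,1],"jaw":0.8}]'
python3 plan.py 575 153.6 27 4.5
```

```text
time: 16.62
position: [553.1, 149.4, 63.3]
orientation: [0.999, 0.04, -0.001, 0.001]
ft_force: [0.7, 0.7, 1.5]
grip_width: 69.3
t16.6 pos [553.1 149.4  63.3] yaw 4.6 w 69.3 F [0.7 0.7 1.5]
full pos [ 0.222 -0.025  0.362] rot [0.002 0.003 0.003] calls 1 | first: pos [ 0.222 -0.025  0.362] rot [0.002 0.003 0.003] q6 1.05
```

```bash
python3 -m creep '[{"delta_rot":[0,0,0],"delta_pos":[0.1,-0.025,0.1],"jaw":0.8},{"delta_rot":[0,0,0],"delta_pos":[0.22,-0.025,0.2],"jaw":0.8},{"delta_rot":[0,0,0],"delta_pos":[0.22,-0.025,0.3],"jaw":0.8},{"delta_rot":[0,0,0],"delta_pos":[0.22,-0.025,0.36],"jaw":0.8},{"delta_rot":[0,0,0],"delta_pos":[0.22,-0.025,0.36],"jaw":0.8},{"delta_rot":[0,0,0],"delta_pos":[0.22,-0.025,0.36],"jaw":0.8}]'
python3 -m creep '[{"delta_rot":[0,0,0],"delta_pos":[0,0,0],"jaw":0.3},{"delta_rot":[0,0,0],"delta_pos":[0,0,0],"jaw":0.3},{"delta_rot":[0,0,0],"delta_pos":[0,0,0],"jaw":0.3},{"delta_rot":[0,0,0],"delta_pos":[0,0,0],"jaw":0.3},{"delta_rot":[0,0,0],"delta_pos":[0,0,0],"jaw":0.3},{"delta_rot":[0,0,0],"delta_pos":[0,0,0],"jaw":0.3},{"delta_rot":[0,0,0],"delta_pos":[0,0,0],"jaw":0.3},{"delta_rot":[0,0,0],"delta_pos":[0,0,0],"jaw":0.3}]' 45
python3 plan.py 475 147 40 4.5
```

```text
time: 17.12
position: [574.4, 154.0, 28.6]
orientation: [0.999, 0.04, -0.0, 0.0]
ft_force: [0.6, 0.8, 0.5]
grip_width: 69.9
time: 17.78
position: [574.7, 154.2, 28.4]
orientation: [0.999, 0.04, 0.0, -0.0]
ft_force: [-1.4, -0.0, 4.6]
grip_width: 39.6
t17.8 pos [574.7 154.2  28.4] yaw 4.6 w 39.6 F [-1.4 -0.   4.6]
full pos [-0.999 -0.009 -0.116] rot [-0.    -0.     0.003] calls 1 | first: pos [-0.999 -0.009 -0.116] rot [-0.    -0.     0.003] q6 1.06
```

```bash
python3 -m creep '[{"delta_rot":[0,0,0],"delta_pos":[0,0,-0.03],"jaw":0.3},{"delta_rot":[0,0,0],"delta_pos":[-0.07,0,-0.05],"jaw":0.3},{"delta_rot":[0,0,0],"delta_pos":[-0.2,0,-0.05],"jaw":0.3},{"delta_rot":[0,0,0],"delta_pos":[-0.38,0,-0.05],"jaw":0.3},{"delta_rot":[0,0,0],"delta_pos":[-0.56,0,-0.05],"jaw":0.3},{"delta_rot":[0,0,0],"delta_pos":[-0.75,0,-0.05],"jaw":0.3},{"delta_rot":[0,0,0],"delta_pos":[-0.9,0,-0.05],"jaw":0.3},{"delta_rot":[0,0,0],"delta_pos":[-1,0,-0.05],"jaw":0.3},{"delta_rot":[0,0,0],"delta_pos":[-1,0,-0.05],"jaw":0.3}]'
python3 -m creep '[{"delta_rot":[0,0,0],"delta_pos":[0,0,-0.1],"jaw":0.3},{"delta_rot":[0,0,0],"delta_pos":[0,0,-0.25],"jaw":0.3},{"delta_rot":[0,0,0],"delta_pos":[0,0,-0.45],"jaw":0.3},{"delta_rot":[0,0,0],"delta_pos":[0,0,-0.65],"jaw":0.3},{"delta_rot":[0,0,0],"delta_pos":[0,0,-0.85],"jaw":0.3},{"delta_rot":[0,0,0],"delta_pos":[0,0,-1],"jaw":0.3},{"delta_rot":[0,0,0],"delta_pos":[0,0,-1],"jaw":0.3}]'
python3 - <<'E'
from h import *
for n in ("top","side"):
    t=vision.read_camera(n); cv2.imwrite(f"pics/{n}10.png",t["image"][:,:,::-1])
E
python3 plan.py 556 -350 140 -2.7
```

```text
time: 18.53
position: [472.8, 145.5, 33.3]
orientation: [0.999, 0.04, -0.0, 0.0]
ft_force: [0.2, -0.9, -0.0]
grip_width: 39.4
time: 19.12
position: [477.2, 147.3, 136.6]
orientation: [0.999, 0.041, 0.003, -0.001]
ft_force: [-0.0, 0.7, 1.0]
grip_width: 39.5
t19.2 pos [475.5 146.4 133.6] yaw 4.6 w 39.4 F [-0.2 -0.4 -1. ]
full pos [ 0.404  5.012 -0.069] rot [-0.001 -0.002  0.163] calls 6 | first: pos [ 0.067  0.835 -0.011] rot [-0.    -0.     0.027] q6 0.96
```

View pics/side10.png

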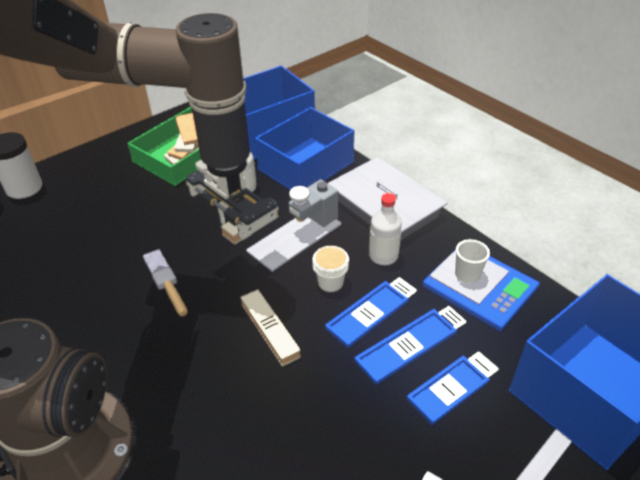

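View pics/top10.png

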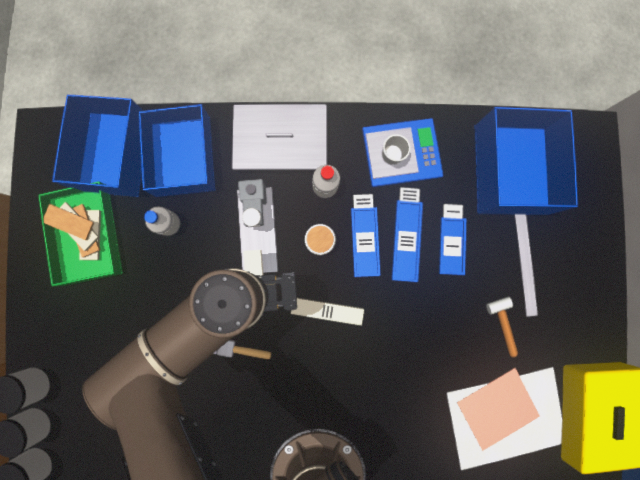

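```bash
python3 -m creep '[{"delta_rot":[0,0,0],"delta_pos":[0.01,0.1,0],"jaw":0.3},{"delta_rot":[0,0,0],"delta_pos":[0.03,0.28,0],"jaw":0.3},{"delta_rot":[0,0,0.03],"delta_pos":[0.05,0.52,0],"jaw":0.3},{"delta_rot":[0,0,0.03],"delta_pos":[0.07,0.76,0],"jaw":0.3},{"delta_rot":[0,0,0.03],"delta_pos":[0.08,1,0],"jaw":0.3}]'
python3 -m creep '[{"delta_rot":[0,0,0],"delta_pos":[0.02,0.25,0],"jaw":0.3},{"delta_rot":[0,0,0],"delta_pos":[0.04,0.5,0],"jaw":0.3},{"delta_rot":[0,0,0.03],"delta_pos":[0.06,0.75,0],"jaw":0.3},{"delta_rot":[0,0,0.03],"delta_pos":[0.08,1,0],"jaw":0.3}]'
python3 -m creep '[{"delta_rot":[0,0,0],"delta_pos":[0.02,0.25,0],"jaw":0.3},{"delta_rot":[0,0,0],"delta_pos":[0.04,0.5,0],"jaw":0.3},{"delta_rot":[0,0,0.03],"delta_pos":[0.06,0.75,0],"jaw":0.3},{"delta_rot":[0,0,0.03],"delta_pos":[0.08,1,0],"jaw":0.3}]'
python3 -m creep '[{"delta_rot":[0,0,0],"delta_pos":[0.02,0.25,0],"jaw":0.3},{"delta_rot":[0,0,0],"delta_pos":[0.04,0.5,0],"jaw":0.3},{"delta_rot":[0,0,0.03],"delta_pos":[0.06,0.75,0],"jaw":0.3},{"delta_rot":[0,0,0.03],"delta_pos":[0.08,1,0],"jaw":0.3}]'
python3 plan.py 556 -350 134 -2.7
```

```text
time: 19.63
position: [490.5, 45.5, 132.0]
orientation: [1.0, 0.029, -0.001, 0.0]
ft_force: [0.1, -0.1, -1.5]
grip_width: 39.6
time: 19.97
position: [503.9, -54.2, 131.9]
orientation: [1.0, 0.016, -0.001, 0.0]
ft_force: [-0.1, 0.5, -1.1]
grip_width: 39.6
time: 20.3
position: [515.2, -153.8, 131.8]
orientation: [1.0, 0.004, -0.001, 0.0]
ft_force: [0.2, 0.7, -0.7]
grip_width: 39.7
time: 20.63
position: [524.1, -253.6, 131.6]
orientation: [1.0, -0.008, -0.001, -0.0]
ft_force: [-0.7, 0.5, 0.6]
grip_width: 39.5
t20.6 pos [ 524.1 -253.6  131.6] yaw -0.9 w 39.5 F [-0.7  0.5  0.6]
full pos [ 0.334  0.959 -0.025] rot [-0.     0.003  0.041] calls 1 | first: pos [ 0.334  0.959 -0.025] rot [-0.     0.003  0.041] q6 1.67
```

```bash
python3 -m creep '[{"delta_rot":[0,0,0.01],"delta_pos":[0.08,0.25,0],"jaw":0.3},{"delta_rot":[0,0,0.02],"delta_pos":[0.17,0.5,0],"jaw":0.3},{"delta_rot":[0,0,0.04],"delta_pos":[0.26,0.75,0],"jaw":0.3},{"delta_rot":[0,0,0.04],"delta_pos":[0.32,0.9,0],"jaw":0.3},{"delta_rot":[0,0,0.04],"delta_pos":[0.334,0.959,0],"jaw":0.3},{"delta_rot":[0,0,0.04],"delta_pos":[0.334,0.959,0],"jaw":0.3},{"delta_rot":[0,0,0.04],"delta_pos":[0.334,0.959,0],"jaw":0.3}]'
python3 -m creep '[{"delta_rot":[0,0,0],"delta_pos":[0,0,0.15],"jaw":0.3},{"delta_rot":[0,0,0],"delta_pos":[0,0,0.4],"jaw":0.3},{"delta_rot":[0,0,0],"delta_pos":[0,0,0.6],"jaw":0.3},{"delta_rot":[0,0,0],"delta_pos":[0,0,0.7],"jaw":0.3},{"delta_rot":[0,0,0],"delta_pos":[0,0,0.75],"jaw":0.3},{"delta_rot":[0,0,0],"delta_pos":[0,0,0.75],"jaw":0.3}]'
python3 - <<'E'
from h import *
for n in ("top","side"):
    t=vision.read_camera(n); cv2.imwrite(f"pics/{n}11.png",cv2.resize(t["image"][180:340,360:560] if n=="top" else t["image"][270:430,350:550],None,fx=4,fy=3.75)[:,:,::-1])
E
python3 plan.py 555.7 -350 40 -2.7
```

```text
time: 21.22
position: [556.1, -348.2, 131.8]
orientation: [1.0, -0.023, -0.001, -0.0]
ft_force: [0.1, 0.0, -1.2]
grip_width: 39.5
time: 21.72
position: [556.6, -347.5, 57.4]
orientation: [1.0, -0.022, -0.001, -0.0]
ft_force: [0.5, 0.4, -0.6]
grip_width: 39.6
t21.8 pos [ 557.7 -348.2   59.2] yaw -2.5 w 39.1 F [-0.  -0.5 -0. ]
full pos [-0.02   0.018  0.192] rot [ 0.001 -0.001  0.004] calls 1 | first: pos [-0.02   0.018  0.192] rot [ 0.001 -0.001  0.004] q6 1.79
```

View pics/side11.png

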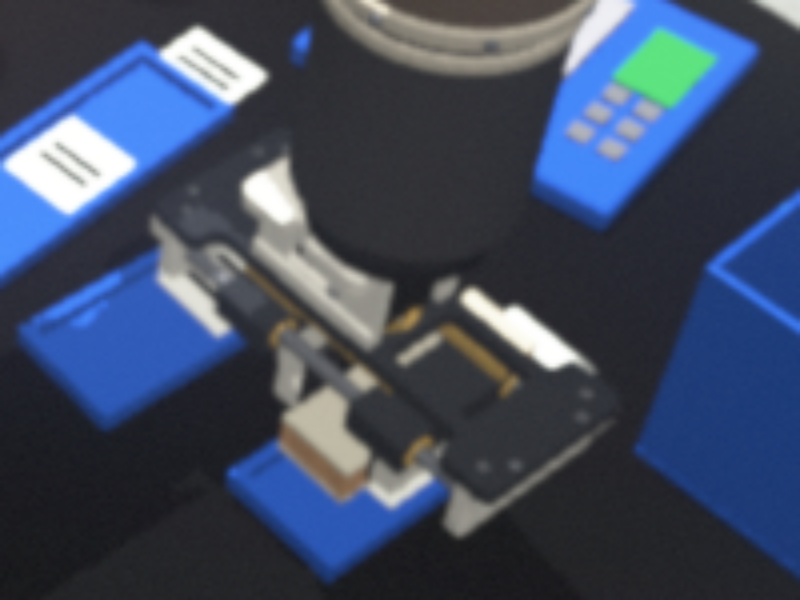

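View pics/top11.png

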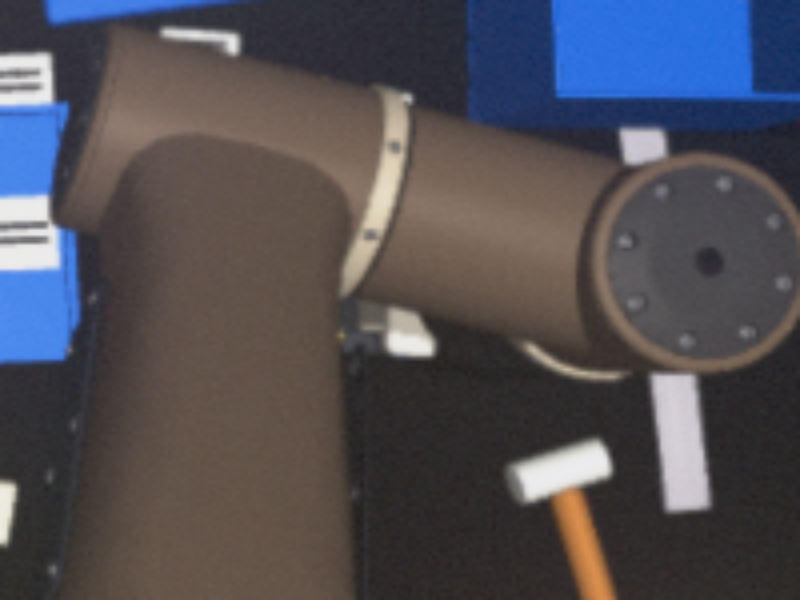

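Run:
```python
from h import *
s=vision.read_camera("side");g=lambda u,v:(350+u/4,270+v/3.75)
for z in (62,64): print(atz(s,g(283,428),z),atz(s,g(362,468),z))
print("cradle near corners z12",atz(s,g(230,475),12),atz(s,g(330,568),12))
a=np.radians(-2.7);print("model near corners",594-73*np.cos(a),-350-73*np.sin(a))
```

```text
[ 534.61968255 -333.08761229   62.        ] [ 544.90596905 -369.78651413   62.        ]
[ 533.50371673 -333.86607504   64.        ] [ 543.76798633 -370.48642607   64.        ]
cradle near corners z12 [ 524.79465364 -316.5699747    12.        ] [ 522.37757921 -379.75723514   12.        ]
model near corners 521.0810391277762 -346.56122909819607
```

```bash
python3 -m creep '[{"delta_rot":[0,0,0],"delta_pos":[-0.02,-0.005,0.08],"jaw":0.3},{"delta_rot":[0,0,0],"delta_pos":[-0.02,-0.005,0.16],"jaw":0.3},{"delta_rot":[0,0,0],"delta_pos":[-0.02,-0.005,0.24],"jaw":0.3},{"delta_rot":[0,0,0],"delta_pos":[-0.02,-0.005,0.29],"jaw":0.3},{"delta_rot":[0,0,0],"delta_pos":[-0.02,-0.005,0.29],"jaw":0.3}]'
python3 plan.py 555.7 -347.5 25 -2.7
python3 - <<'E'
from h import *
for n in ("side",):
    t=vision.read_camera(n); cv2.imwrite(f"pics/{n}12.png",cv2.resize(t["image"][270:430,350:550],None,fx=4,fy=3.75)[:,:,::-1])
E
```

```text
time: 22.28
position: [554.1, -347.4, 27.3]
orientation: [1.0, -0.023, -0.001, -0.0]
ft_force: [-0.0, 0.3, -0.9]
grip_width: 39.4
t22.3 pos [ 554.1 -347.4   27.3] yaw -2.6 w 39.4 F [-0.   0.3 -0.9]
full pos [0.016 0.001 0.023] rot [-0.001  0.003  0.002] calls 1 | first: pos [0.016 0.001 0.023] rot [-0.001  0.003  0.002] q6 1.79
```

View pics/side12.png

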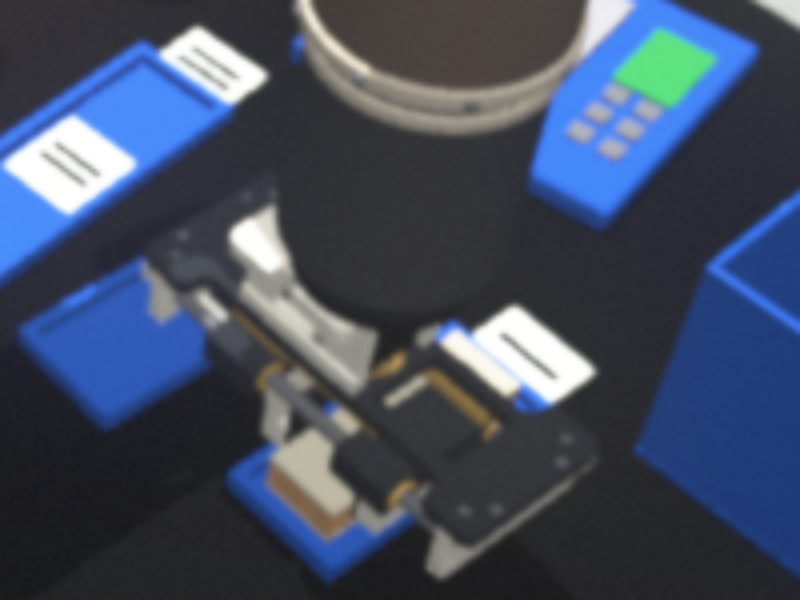

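```bash
python3 -m creep '[{"delta_rot":[0,0,0],"delta_pos":[0.01,0,0.01],"jaw":0.3},{"delta_rot":[0,0,0],"delta_pos":[0.01,0,0.02],"jaw":0.3},{"delta_rot":[0,0,0],"delta_pos":[0.01,0,0.02],"jaw":0.3}]'
python3 plan.py 555.7 -347.5 25 -2.7
```

```text
time: 22.58
position: [556.3, -347.8, 27.2]
orientation: [1.0, -0.022, 0.0, 0.0]
ft_force: [0.4, 0.7, -1.4]
grip_width: 39.4
t22.6 pos [ 556.3 -347.8   27.2] yaw -2.6 w 39.4 F [ 0.4  0.7 -1.4]
full pos [-0.007 -0.003  0.022] rot [ 0.    -0.     0.003] calls 1 | first: pos [-0.007 -0.003  0.022] rot [ 0.    -0.     0.003] q6 1.79
```

```bash
python3 -m creep '[{"delta_rot":[0,0,0],"delta_pos":[0,0,0.01],"jaw":0.3},{"delta_rot":[0,0,0],"delta_pos":[0,0,0.02],"jaw":0.3},{"delta_rot":[0,0,0],"delta_pos":[0,0,0.02],"jaw":0.3}]'
python3 plan.py 555.7 -347.5 25 -2.7
```

```text
time: 22.83
position: [556.1, -347.7, 25.1]
orientation: [1.0, -0.023, -0.0, -0.0]
ft_force: [0.6, -0.3, -1.0]
grip_width: 39.6
t22.8 pos [ 556.1 -347.7   25.1] yaw -2.6 w 39.6 F [ 0.6 -0.3 -1. ]
full pos [-0.004 -0.002  0.001] rot [-0.     0.     0.003] calls 1 | first: pos [-0.004 -0.002  0.001] rot [-0.     0.     0.003] q6 1.79
```

```bash
python3 -m creep '[{"delta_rot":[0,0,0],"delta_pos":[0,0,0],"jaw":0.5},{"delta_rot":[0,0,0],"delta_pos":[0,0,0],"jaw":0.6},{"delta_rot":[0,0,0],"delta_pos":[0,0,0],"jaw":0.75},{"delta_rot":[0,0,0],"delta_pos":[0,0,0],"jaw":0.75},{"delta_rot":[0,0,0],"delta_pos":[0,0,0],"jaw":0.75}]'
python3 -m creep '[{"delta_rot":[0,0,0],"delta_pos":[0,0,-0.2],"jaw":0.75},{"delta_rot":[0,0,0],"delta_pos":[0,0,-0.5],"jaw":0.75},{"delta_rot":[0,0,0],"delta_pos":[0,0,-0.8],"jaw":0.8},{"delta_rot":[0,0,0],"delta_pos":[0,0,-1],"jaw":0.9},{"delta_rot":[0,0,0],"delta_pos":[0,0,-1],"jaw":0.9}]'
python3 -m creep '[{"delta_rot":[0,0,0],"delta_pos":[-0.2,-0.2,0],"jaw":0.9},{"delta_rot":[0,0,0],"delta_pos":[-0.4,-0.5,0],"jaw":0.9},{"delta_rot":[0,0,0],"delta_pos":[-0.5,-0.8,0],"jaw":0.9},{"delta_rot":[0,0,0],"delta_pos":[-0.6,-1,0],"jaw":0.9},{"delta_rot":[0,0,0],"delta_pos":[-0.6,-1,0],"jaw":0.9}]'
python3 - <<'E'
from h import *
for n in ("top","side"):
    t=vision.read_camera(n); cv2.imwrite(f"pics/{n}13.png",t["image"][:,:,::-1])
    p,b,g=masks(t["image"])
    if n=="top": print("long",seg(t,(275,285,380,335),p,25))
    else: print("long",seg(t,(230,280,310,370),p,25))
E
python3 plan.py 430 0 140 -99
```

```text
time: 23.25
position: [556.2, -347.8, 25.3]
orientation: [1.0, -0.023, 0.0, 0.0]
ft_force: [0.1, 0.3, -0.2]
grip_width: 63.3
time: 23.67
position: [558.8, -349.0, 130.8]
orientation: [1.0, -0.022, 0.004, 0.002]
ft_force: [1.0, -0.1, 1.6]
grip_width: 76.7
time: 24.08
position: [498.7, -242.3, 125.3]
orientation: [1.0, -0.022, -0.0, -0.0]
ft_force: [-0.5, 0.5, -0.1]
grip_width: 78.7
long [433.5, 25.7, 83.0, 40.8, 81.0]
long [429.9, -22.7, 182.0, 42.8, 80.9]
t24.2 pos [ 500.7 -244.5  125.5] yaw -2.5 w 78.6 F [ 0.7 -0.8  0.6]
full pos [-0.813 -2.412 -0.146] rot [-1.000e-03 -1.000e-03  2.145e+00] calls 3 | first: pos [-0.271 -0.804 -0.049] rot [-0.    -0.     0.715] q6 1.63
```

View pics/side13.png

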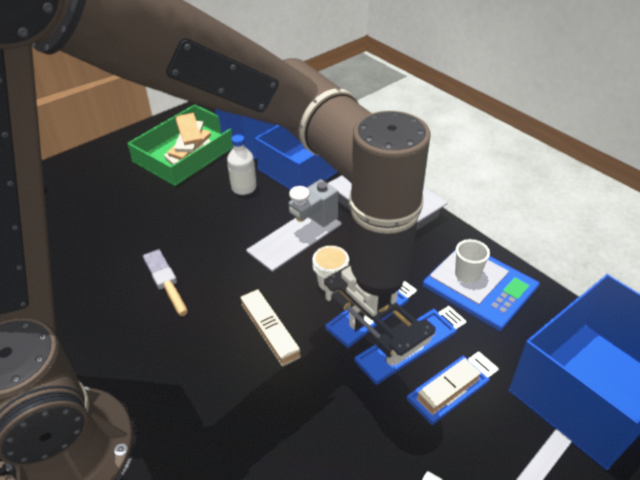

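View pics/top13.png

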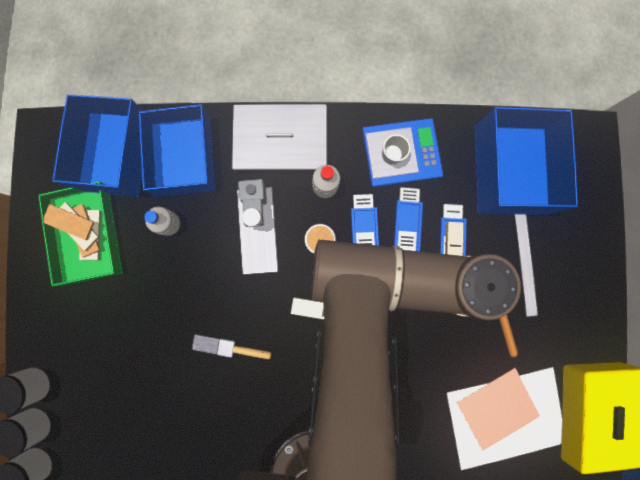

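```bash
python3 -m creep '[{"delta_rot":[0,0,0.12],"delta_pos":[-0.1,-0.25,0],"jaw":0.9},{"delta_rot":[0,0,0.25],"delta_pos":[-0.2,-0.5,0],"jaw":0.9},{"delta_rot":[0,0,0.4],"delta_pos":[-0.25,-0.75,0],"jaw":0.9},{"delta_rot":[0,0,0.55],"delta_pos":[-0.27,-0.95,0],"jaw":0.9},{"delta_rot":[0,0,0.7],"delta_pos":[-0.27,-0.95,0],"jaw":0.9},{"delta_rot":[0,0,0.85],"delta_pos":[-0.27,-0.95,0],"jaw":0.9},{"delta_rot":[0,0,1],"delta_pos":[-0.27,-0.95,0],"jaw":0.9}]'
python3 plan.py 430.9 -3.3 120 -99.2
```

```text
time: 24.77
position: [478.7, -149.2, 125.1]
orientation: [0.914, -0.406, 0.0, 0.0]
ft_force: [-0.0, -0.1, -0.3]
grip_width: 78.7
t24.8 pos [ 478.7 -149.2  125.1] yaw -47.9 w 78.7 F [-0.  -0.1 -0.3]
full pos [-1.403 -0.624  0.051] rot [-0.   -0.    1.14] calls 2 | first: pos [-0.701 -0.312  0.025] rot [-0.   -0.    0.57] q6 0.64
```

```bash
python3 -m creep '[{"delta_rot":[0,0,0.15],"delta_pos":[-0.2,-0.1,0],"jaw":0.9},{"delta_rot":[0,0,0.3],"delta_pos":[-0.45,-0.2,0],"jaw":0.9},{"delta_rot":[0,0,0.45],"delta_pos":[-0.7,-0.31,0],"jaw":0.9},{"delta_rot":[0,0,0.6],"delta_pos":[-0.9,-0.4,0],"jaw":0.9},{"delta_rot":[0,0,0.75],"delta_pos":[-1,-0.45,0],"jaw":0.9},{"delta_rot":[0,0,0.9],"delta_pos":[-1,-0.45,0],"jaw":0.9},{"delta_rot":[0,0,1],"delta_pos":[-1,-0.45,0],"jaw":0.9},{"delta_rot":[0,0,1],"delta_pos":[-1,-0.45,0],"jaw":0.9}]'
python3 plan.py 430.9 -3.3 70 -99.2
```

```text
time: 25.43
position: [444.4, -44.9, 125.2]
orientation: [-0.69, 0.724, -0.0, 0.0]
ft_force: [1.0, -0.4, 0.7]
grip_width: 79.0
t25.4 pos [444.4 -44.9 125.2] yaw -92.8 w 79.0 F [ 1.  -0.4  0.7]
full pos [-0.409  0.155  0.551] rot [-0.    -0.     0.143] calls 1 | first: pos [-0.409  0.155  0.551] rot [-0.    -0.     0.143] q6 -0.39
```

```bash
python3 -m creep '[{"delta_rot":[0,0,0.1],"delta_pos":[-0.2,0.08,0.1],"jaw":0.9},{"delta_rot":[0,0,0.143],"delta_pos":[-0.35,0.155,0.3],"jaw":0.9},{"delta_rot":[0,0,0.143],"delta_pos":[-0.409,0.155,0.5],"jaw":0.9},{"delta_rot":[0,0,0.143],"delta_pos":[-0.409,0.155,0.55],"jaw":0.9},{"delta_rot":[0,0,0.143],"delta_pos":[-0.409,0.155,0.55],"jaw":0.9}]'
python3 - <<'E'
from h import *
for n in ("top","side"):
    t=vision.read_camera(n); cv2.imwrite(f"pics/{n}14.png",cv2.resize(t["image"][230:390,240:440] if n=="top" else t["image"][230:390,180:380],None,fx=4,fy=3.75)[:,:,::-1])
E
python3 plan.py 430.9 -3.3 18 -99.2
```

```text
time: 25.85
position: [429.6, -3.9, 69.0]
orientation: [-0.65, 0.76, 0.0, -0.002]
ft_force: [-0.0, 0.6, 0.4]
grip_width: 79.3
t25.9 pos [430.8  -3.7  70.6] yaw -98.9 w 78.7 F [ 0.2  0.3 -0.7]
full pos [-0.005 -0.001  0.526] rot [ 0.    -0.001  0.006] calls 1 | first: pos [-0.005 -0.001  0.526] rot [ 0.    -0.001  0.006] q6 -0.61
```

View pics/side14.png

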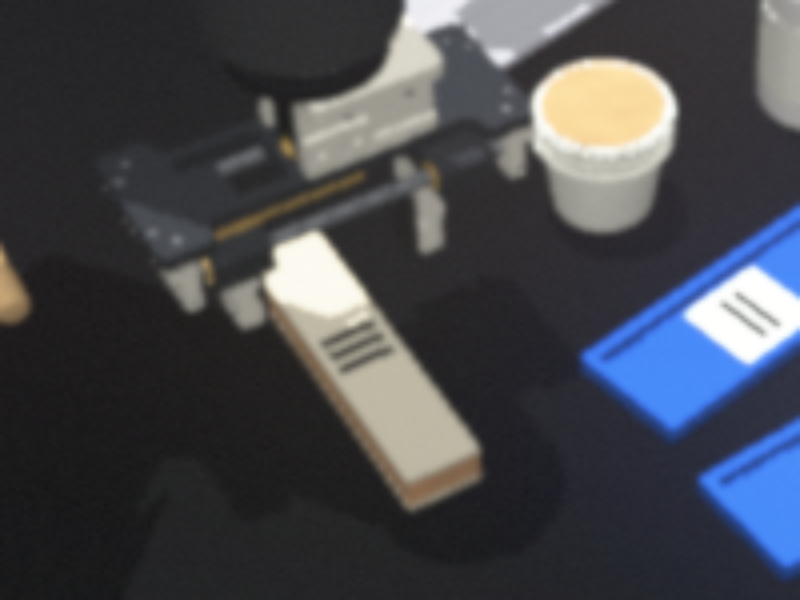

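```bash
python3 -m creep '[{"delta_rot":[0,0,0],"delta_pos":[0,0,0.15],"jaw":0.9},{"delta_rot":[0,0,0],"delta_pos":[0,0,0.35],"jaw":0.9},{"delta_rot":[0,0,0],"delta_pos":[0,0,0.48],"jaw":0.9},{"delta_rot":[0,0,0],"delta_pos":[0,0,0.525],"jaw":0.9},{"delta_rot":[0,0,0],"delta_pos":[0,0,0.525],"jaw":0.9}]'
python3 -m creep '[{"delta_rot":[0,0,0],"delta_pos":[0,0,0],"jaw":0.3},{"delta_rot":[0,0,0],"delta_pos":[0,0,0],"jaw":0.3},{"delta_rot":[0,0,0],"delta_pos":[0,0,0],"jaw":0.3},{"delta_rot":[0,0,0],"delta_pos":[0,0,0],"jaw":0.3},{"delta_rot":[0,0,0],"delta_pos":[0,0,0],"jaw":0.3},{"delta_rot":[0,0,0],"delta_pos":[0,0,0],"jaw":0.3},{"delta_rot":[0,0,0],"delta_pos":[0,0,0],"jaw":0.3},{"delta_rot":[0,0,0],"delta_pos":[0,0,0],"jaw":0.3},{"delta_rot":[0,0,0],"delta_pos":[0,0,0],"jaw":0.3}]' 45
python3 -m creep '[{"delta_rot":[0,0,0],"delta_pos":[0,0,-0.1],"jaw":0.3},{"delta_rot":[0,0,0],"delta_pos":[0,0,-0.25],"jaw":0.3},{"delta_rot":[0,0,0],"delta_pos":[0,0,-0.45],"jaw":0.3},{"delta_rot":[0,0,0],"delta_pos":[0,0,-0.65],"jaw":0.3},{"delta_rot":[0,0,0],"delta_pos":[0,0,-0.8],"jaw":0.3},{"delta_rot":[0,0,0],"delta_pos":[0,0,-0.8],"jaw":0.3},{"delta_rot":[0,0,0],"delta_pos":[0,0,-0.8],"jaw":0.3}]'
python3 - <<'E'
from h import *
for n in ("top","side"):
    t=vision.read_camera(n); cv2.imwrite(f"pics/{n}15.png",cv2.resize(t["image"][230:390,240:440] if n=="top" else t["image"][230:390,180:380],None,fx=4,fy=3.75)[:,:,::-1])
E
python3 plan.py 450 144 98 4.5
```

```text
time: 26.37
position: [430.2, -3.8, 17.6]
orientation: [-0.649, 0.761, 0.0, -0.0]
ft_force: [-0.3, 0.6, 0.5]
grip_width: 78.9
time: 27.12
position: [430.2, -3.2, 17.9]
orientation: [-0.649, 0.76, -0.0, 0.0]
ft_force: [-1.7, 1.2, 6.2]
grip_width: 39.4
time: 27.7
position: [430.4, -3.1, 98.1]
orientation: [-0.649, 0.761, -0.0, 0.001]
ft_force: [0.5, 0.9, -1.4]
grip_width: 39.6
t27.8 pos [429.5  -3.5  96.9] yaw -99.0 w 39.6 F [-0.2  0.5 -1.7]
full pos [-1.489  0.029 -0.011] rot [ 1.000e-03  1.000e-03 -2.301e+00] calls 3 | first: pos [-0.496  0.01  -0.004] rot [ 0.     0.    -0.767] q6 -0.61
```

View pics/side15.png

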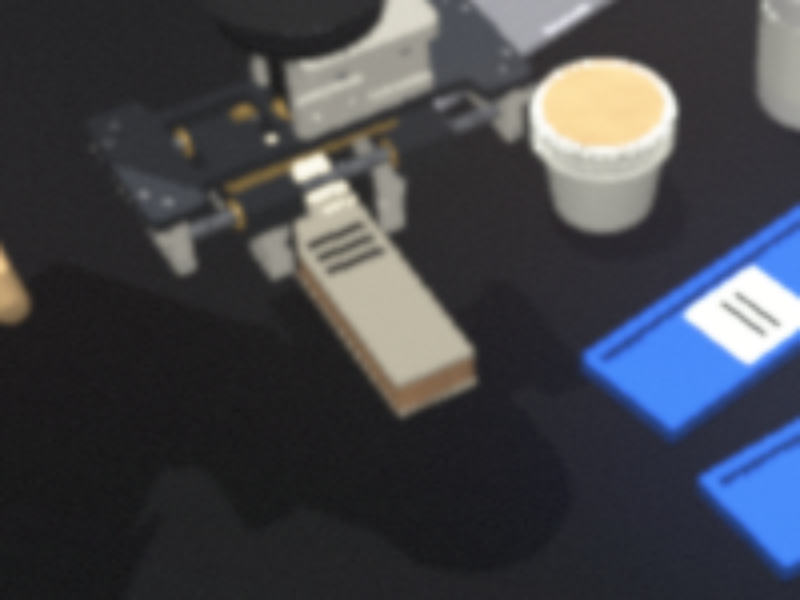

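View pics/top15.png

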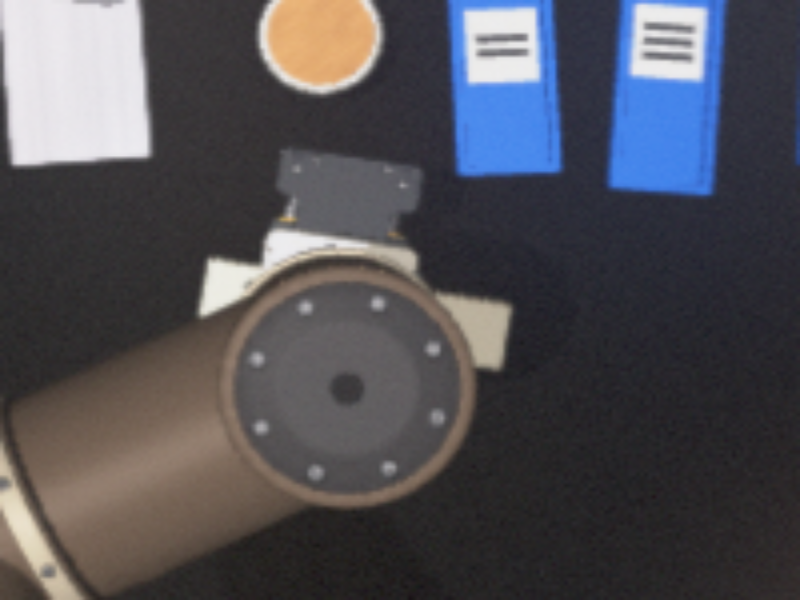

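```bash
python3 -m creep '[{"delta_rot":[0,0,0],"delta_pos":[-0.1,0,-0.05],"jaw":0.3},{"delta_rot":[0,0,0],"delta_pos":[-0.28,0,-0.1],"jaw":0.3},{"delta_rot":[0,0,0],"delta_pos":[-0.5,0,-0.15],"jaw":0.3},{"delta_rot":[0,0,0],"delta_pos":[-0.72,0,-0.15],"jaw":0.3},{"delta_rot":[0,0,-0.08],"delta_pos":[-0.9,0,-0.15],"jaw":0.3},{"delta_rot":[0,0,-0.2],"delta_pos":[-1,0,-0.15],"jaw":0.3},{"delta_rot":[0,0,-0.33],"delta_pos":[-1,0,-0.15],"jaw":0.3},{"delta_rot":[0,0,-0.46],"delta_pos":[-1,0,-0.15],"jaw":0.3},{"delta_rot":[0,0,-0.6],"delta_pos":[-1,0,-0.15],"jaw":0.3},{"delta_rot":[0,0,-0.75],"delta_pos":[-1,0,-0.15],"jaw":0.3}]'
python3 plan.py 461.6 143 112 4.5
```

```text
time: 28.63
position: [445.4, 95.9, 111.9]
orientation: [0.844, -0.537, -0.0, 0.001]
ft_force: [-0.6, -0.7, -1.2]
grip_width: 39.6
t28.6 pos [445.4  95.9 111.9] yaw -64.9 w 39.6 F [-0.6 -0.7 -1.2]
full pos [-0.358 -0.347 -0.002] rot [ 2.000e-03  1.000e-03 -1.543e+00] calls 2 | first: pos [-0.179 -0.173 -0.001] rot [ 0.001  0.001 -0.772] q6 -0.21
```

```bash
python3 -m creep '[{"delta_rot":[0,0,-0.13],"delta_pos":[-0.1,-0.1,0],"jaw":0.3},{"delta_rot":[0,0,-0.26],"delta_pos":[-0.2,-0.2,0],"jaw":0.3},{"delta_rot":[0,0,-0.4],"delta_pos":[-0.3,-0.3,0],"jaw":0.3},{"delta_rot":[0,0,-0.53],"delta_pos":[-0.36,-0.35,0],"jaw":0.3},{"delta_rot":[0,0,-0.66],"delta_pos":[-0.36,-0.35,0],"jaw":0.3},{"delta_rot":[0,0,-0.8],"delta_pos":[-0.36,-0.35,0],"jaw":0.3},{"delta_rot":[0,0,-0.93],"delta_pos":[-0.36,-0.35,0],"jaw":0.3},{"delta_rot":[0,0,-1],"delta_pos":[-0.36,-0.35,0],"jaw":0.3}]'
python3 plan.py 461.6 143 112 4.5
```

```text
time: 29.3
position: [462.1, 143.1, 111.8]
orientation: [0.985, -0.173, -0.001, 0.001]
ft_force: [0.0, -0.2, -0.6]
grip_width: 39.6
t29.3 pos [462.1 143.1 111.8] yaw -19.9 w 39.6 F [ 0.  -0.2 -0.6]
full pos [-0.004  0.003 -0.002] rot [ 0.002  0.002 -0.543] calls 1 | first: pos [-0.004  0.003 -0.002] rot [ 0.002  0.002 -0.543] q6 0.52
```

```bash
python3 -m creep '[{"delta_rot":[0,0,-0.12],"delta_pos":[0,0,0],"jaw":0.3},{"delta_rot":[0,0,-0.24],"delta_pos":[0,0,0],"jaw":0.3},{"delta_rot":[0,0,-0.37],"delta_pos":[0,0,0],"jaw":0.3},{"delta_rot":[0,0,-0.48],"delta_pos":[0,0,0],"jaw":0.3},{"delta_rot":[0,0,-0.543],"delta_pos":[0,0,0],"jaw":0.3},{"delta_rot":[0,0,-0.543],"delta_pos":[0,0,0],"jaw":0.3},{"delta_rot":[0,0,-0.543],"delta_pos":[0,0,0],"jaw":0.3}]'
python3 -m creep '[{"delta_rot":[0,0,0],"delta_pos":[0,0,0.12],"jaw":0.3},{"delta_rot":[0,0,0],"delta_pos":[0,0,0.28],"jaw":0.3},{"delta_rot":[0,0,0],"delta_pos":[0,0,0.46],"jaw":0.3},{"delta_rot":[0,0,0],"delta_pos":[0,0,0.62],"jaw":0.3},{"delta_rot":[0,0,0],"delta_pos":[0,0,0.73],"jaw":0.3},{"delta_rot":[0,0,0],"delta_pos":[0,0,0.785],"jaw":0.3},{"delta_rot":[0,0,0],"delta_pos":[0,0,0.785],"jaw":0.3},{"delta_rot":[0,0,0],"delta_pos":[0,0,0.785],"jaw":0.3}]'
python3 - <<'E'
from h import *
for n in ("top","side"):
    t=vision.read_camera(n); cv2.imwrite(f"pics/{n}16.png",cv2.resize(t["image"][150:310,190:390] if n=="top" else t["image"][150:310,180:380],None,fx=4,fy=3.75)[:,:,::-1])
E
python3 plan.py 561.3 150.8 33 4.5
```

```text
time: 29.88
position: [462.2, 143.0, 112.1]
orientation: [0.999, 0.036, -0.001, 0.0]
ft_force: [-0.1, -0.4, 0.4]
grip_width: 39.4
time: 30.55
position: [462.6, 142.9, 34.2]
orientation: [0.999, 0.036, -0.0, 0.0]
ft_force: [0.8, -0.4, -0.3]
grip_width: 39.3
t30.6 pos [463.  143.2  34.8] yaw 4.2 w 39.4 F [ 0.1 -0.2  0.2]
full pos [ 0.986 -0.004  0.019] rot [-0.001 -0.001 -0.008] calls 1 | first: pos [ 0.986 -0.004  0.019] rot [-0.001 -0.001 -0.008] q6 0.94
```

View pics/side16.png

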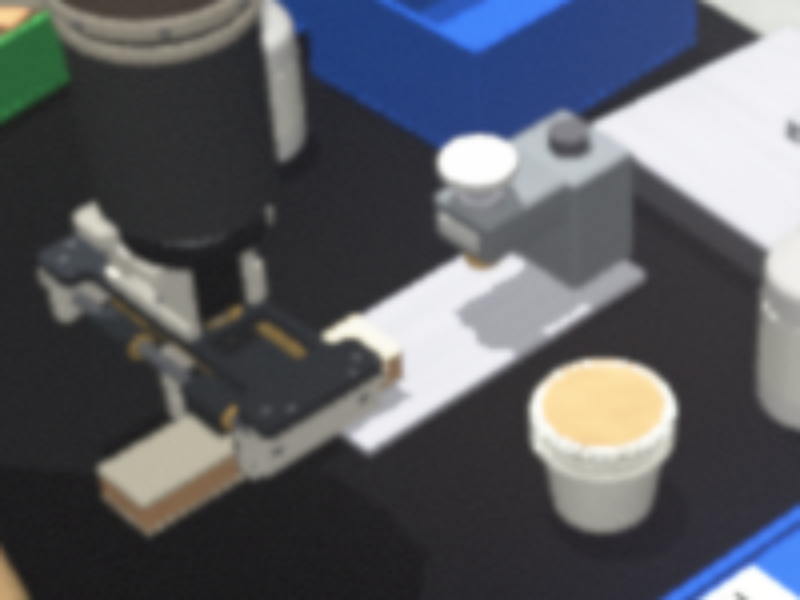

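View pics/top16.png

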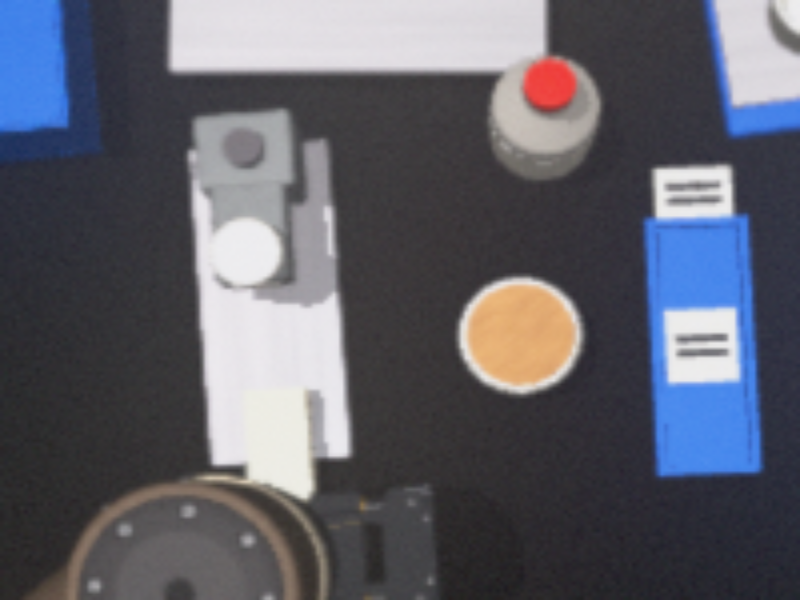

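```bash
python3 -m creep '[{"delta_rot":[0,0,-0.005],"delta_pos":[0.08,0,0],"jaw":0.3},{"delta_rot":[0,0,-0.005],"delta_pos":[0.2,0,0],"jaw":0.3},{"delta_rot":[0,0,-0.005],"delta_pos":[0.34,0,0],"jaw":0.3},{"delta_rot":[0,0,-0.005],"delta_pos":[0.48,0,0],"jaw":0.3},{"delta_rot":[0,0,-0.005],"delta_pos":[0.6,0,0],"jaw":0.3},{"delta_rot":[0,0,-0.005],"delta_pos":[0.72,0,0],"jaw":0.3},{"delta_rot":[0,0,-0.005],"delta_pos":[0.83,0,0],"jaw":0.3},{"delta_rot":[0,0,-0.005],"delta_pos":[0.93,0,0],"jaw":0.3},{"delta_rot":[0,0,-0.005],"delta_pos":[1,0,0],"jaw":0.3},{"delta_rot":[0,0,-0.005],"delta_pos":[1,0,0],"jaw":0.3}]'
python3 -m creep '[{"delta_rot":[0,0,0],"delta_pos":[0,0,0.01],"jaw":0.3},{"delta_rot":[0,0,0],"delta_pos":[0,0,0.03],"jaw":0.3},{"delta_rot":[0,0,0],"delta_pos":[0,0,0.04],"jaw":0.3},{"delta_rot":[0,0,0],"delta_pos":[0,0,0.04],"jaw":0.3}]'
python3 plan.py 562.3 150.8 27 4.5
python3 - <<'E'
from h import *
for n in ("top","side"):
    t=vision.read_camera(n); cv2.imwrite(f"pics/{n}17.png",cv2.resize(t["image"][150:310,190:390] if n=="top" else t["image"][150:310,180:380],None,fx=4,fy=3.75)[:,:,::-1])
E
```

```text
time: 31.48
position: [563.8, 150.3, 34.2]
orientation: [0.999, 0.038, 0.0, -0.0]
ft_force: [0.5, -0.3, -0.4]
grip_width: 39.9
time: 31.82
position: [561.5, 149.9, 29.9]
orientation: [0.999, 0.038, -0.0, 0.0]
ft_force: [0.6, -0.2, -0.7]
grip_width: 39.3
t31.8 pos [561.5 149.9  29.9] yaw 4.4 w 39.3 F [ 0.6 -0.2 -0.7]
full pos [ 0.008 -0.008  0.029] rot [ 0.     0.001 -0.002] calls 1 | first: pos [ 0.008 -0.008  0.029] rot [ 0.     0.001 -0.002] q6 1.05
```

View pics/side17.png

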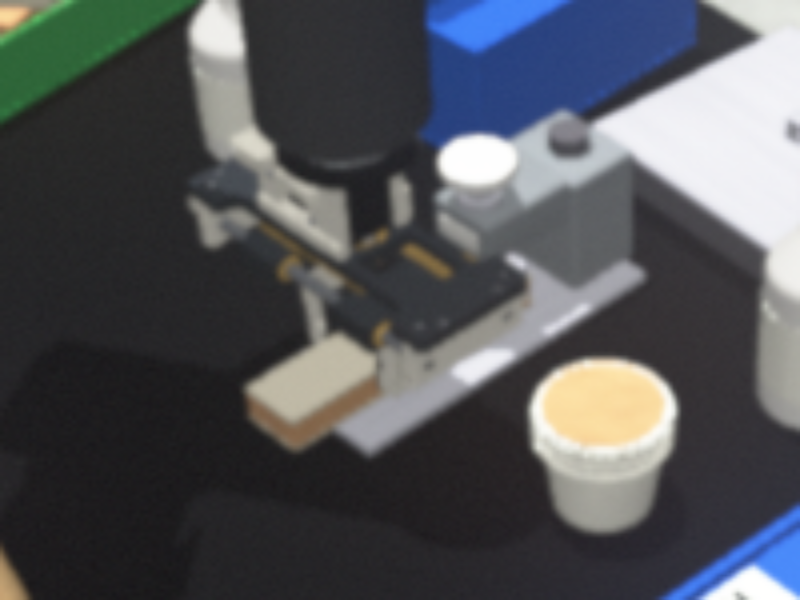

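```bash
python3 -m creep '[{"delta_rot":[0,0,0],"delta_pos":[0.01,0,0.01],"jaw":0.3},{"delta_rot":[0,0,0],"delta_pos":[0.01,0,0.02],"jaw":0.3},{"delta_rot":[0,0,0],"delta_pos":[0.01,0,0.02],"jaw":0.3}]'
python3 -m creep '[{"delta_rot":[0,0,0],"delta_pos":[0,0,0.01],"jaw":0.3},{"delta_rot":[0,0,0],"delta_pos":[0,0,0.01],"jaw":0.3}]'
```

```text
time: 32.17
position: [563.2, 150.2, 28.0]
orientation: [0.999, 0.038, -0.0, 0.0]
ft_force: [-0.0, 0.7, -0.7]
grip_width: 39.7
time: 32.33
position: [563.1, 150.1, 27.0]
orientation: [0.999, 0.038, -0.0, 0.0]
ft_force: [-0.5, -0.6, -0.2]
grip_width: 39.7
```

```bash
python3 -m creep '[{"delta_rot":[0,0,0],"delta_pos":[0,0,0.01],"jaw":0.3},{"delta_rot":[0,0,0],"delta_pos":[0,0,0.01],"jaw":0.3}]'
python3 -m creep '[{"delta_rot":[0,0,0],"delta_pos":[0,0,0.005],"jaw":0.5},{"delta_rot":[0,0,0],"delta_pos":[0,0,0.005],"jaw":0.6},{"delta_rot":[0,0,0],"delta_pos":[0,0,0.005],"jaw":0.75},{"delta_rot":[0,0,0],"delta_pos":[0,0,0.005],"jaw":0.75},{"delta_rot":[0,0,0],"delta_pos":[0,0,0.005],"jaw":0.75}]'
python3 -m creep '[{"delta_rot":[0,0,0],"delta_pos":[-0.1,0,-0.1],"jaw":0.75},{"delta_rot":[0,0,0],"delta_pos":[-0.25,0,-0.3],"jaw":0.75},{"delta_rot":[0,0,0],"delta_pos":[-0.35,0,-0.6],"jaw":0.75},{"delta_rot":[0,0,0],"delta_pos":[-0.35,0,-0.9],"jaw":0.75},{"delta_rot":[0,0,0],"delta_pos":[-0.35,0,-1],"jaw":0.75},{"delta_rot":[0,0,0],"delta_pos":[-0.35,0,-1],"jaw":0.75}]'
python3 -m creep '[{"delta_rot":[0,0,0],"delta_pos":[0,0,-0.25],"jaw":0.4},{"delta_rot":[0,0,0],"delta_pos":[-0.2,0,-0.4],"jaw":0},{"delta_rot":[0,0,0],"delta_pos":[-0.5,0,-0.4],"jaw":0},{"delta_rot":[0,0,0],"delta_pos":[-0.8,0,-0.4],"jaw":0},{"delta_rot":[0,0,0],"delta_pos":[-0.8,0,-0.4],"jaw":0},{"delta_rot":[0,0,0],"delta_pos":[-0.8,0,-0.4],"jaw":0}]'
python3 - <<'E'
from h import *
for n in ("top","side"):
    t=vision.read_camera(n); cv2.imwrite(f"pics/{n}18.png",cv2.resize(t["image"][150:310,190:390] if n=="top" else t["image"][150:310,180:380],None,fx=4,fy=3.75)[:,:,::-1])
E
python3 plan.py 653 156 150 4.5
```

```text
time: 32.5
position: [563.2, 150.1, 26.0]
orientation: [0.999, 0.038, -0.0, 0.0]
ft_force: [0.4, 0.3, 0.2]
grip_width: 39.5
time: 32.92
position: [563.3, 150.2, 25.7]
orientation: [0.999, 0.038, 0.0, -0.0]
ft_force: [0.7, -0.2, 1.0]
grip_width: 63.1
time: 33.42
position: [530.1, 148.6, 129.3]
orientation: [0.999, 0.039, 0.003, -0.002]
ft_force: [0.1, -1.1, -0.1]
grip_width: 65.8
time: 33.92
position: [447.3, 141.1, 165.4]
orientation: [0.999, 0.039, -0.0, -0.0]
ft_force: [-0.4, 0.3, 0.8]
grip_width: 31.0
t34.0 pos [448.9 141.6 165.4] yaw 4.4 w 23.3 F [-0.3  0.2 -0.3]
full pos [2.046 0.013 0.155] rot [ 0.    -0.    -0.002] calls 3 | first: pos [0.682 0.004 0.052] rot [ 0.    -0.    -0.001] q6 0.92
```

View pics/side18.png

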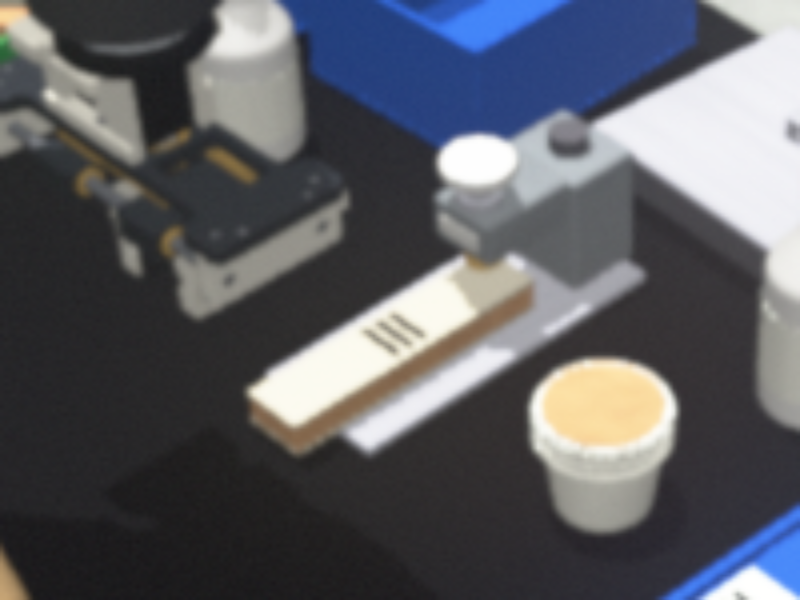

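View pics/top18.png

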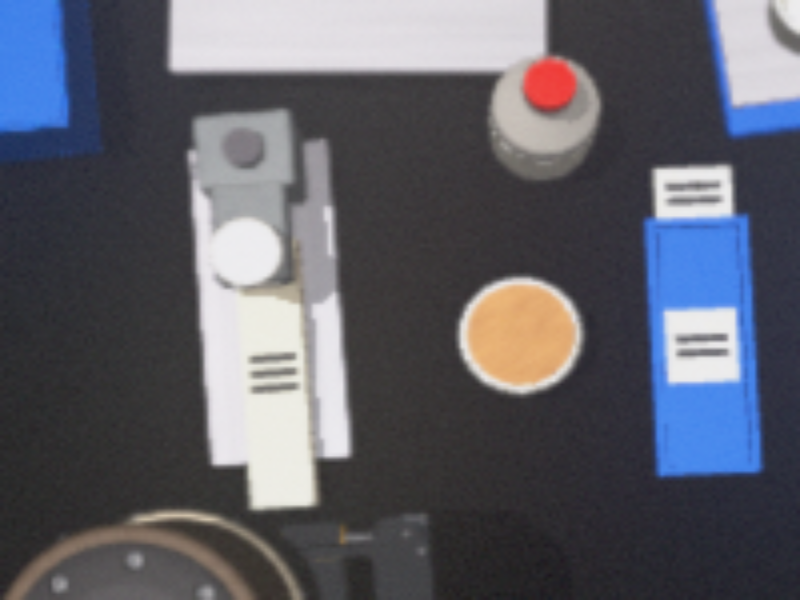

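```bash
python3 -m creep '[{"delta_rot":[0,0,0],"delta_pos":[0.35,0,0],"jaw":0},{"delta_rot":[0,0,0],"delta_pos":[0.7,0,0],"jaw":0},{"delta_rot":[0,0,0],"delta_pos":[1,0,0],"jaw":0},{"delta_rot":[0,0,0],"delta_pos":[1,0,0],"jaw":0}]'
python3 -m creep '[{"delta_rot":[0,0,0],"delta_pos":[0.35,0.01,0],"jaw":0},{"delta_rot":[0,0,0],"delta_pos":[0.7,0.01,0],"jaw":0},{"delta_rot":[0,0,0],"delta_pos":[0.95,0.01,0.1],"jaw":0},{"delta_rot":[0,0,0],"delta_pos":[1,0.01,0.2],"jaw":0},{"delta_rot":[0,0,0],"delta_pos":[1,0.01,0.25],"jaw":0},{"delta_rot":[0,0,0],"delta_pos":[1,0.01,0.25],"jaw":0},{"delta_rot":[0,0,0],"delta_pos":[1,0.01,0.25],"jaw":0}]'
python3 plan.py 653 156 120.8 4.5
```

```text
time: 34.35
position: [553.7, 149.5, 164.0]
orientation: [0.999, 0.038, 0.0, 0.001]
ft_force: [0.5, 0.2, 0.3]
grip_width: 1.1
time: 34.93
position: [647.3, 155.2, 139.8]
orientation: [0.999, 0.038, -0.001, 0.0]
ft_force: [-0.2, -0.0, 1.2]
grip_width: 0.2
t34.9 pos [647.3 155.2 139.8] yaw 4.4 w 0.2 F [-0.2 -0.   1.2]
full pos [ 0.058 -0.003  0.19 ] rot [ 0.001  0.002 -0.003] calls 1 | first: pos [ 0.058 -0.003  0.19 ] rot [ 0.001  0.002 -0.003] q6 1.12
```

```bash
python3 -m creep '[{"delta_rot":[0,0,0],"delta_pos":[0.05,0,0],"jaw":0},{"delta_rot":[0,0,0],"delta_pos":[0.05,0,0.05],"jaw":0},{"delta_rot":[0,0,0],"delta_pos":[0.05,0,0.1],"jaw":0},{"delta_rot":[0,0,0],"delta_pos":[0.05,0,0.14],"jaw":0},{"delta_rot":[0,0,0],"delta_pos":[0.05,0,0.17],"jaw":0},{"delta_rot":[0,0,0],"delta_pos":[0.05,0,0.18],"jaw":0},{"delta_rot":[0,0,0],"delta_pos":[0.05,0,0.18],"jaw":0},{"delta_rot":[0,0,0],"delta_pos":[0.05,0,0.18],"jaw":0}]'
python3 -m creep '[{"delta_rot":[0,0,0],"delta_pos":[0,0,0.005],"jaw":0},{"delta_rot":[0,0,0],"delta_pos":[0,0,0.005],"jaw":0},{"delta_rot":[0,0,0],"delta_pos":[0,0,0.005],"jaw":0},{"delta_rot":[0,0,0],"delta_pos":[0,0,0.005],"jaw":0}]'
```

```text
time: 35.6
position: [653.7, 156.5, 123.3]
orientation: [0.999, 0.039, 0.001, -0.0]
ft_force: [1.8, 1.7, 5.2]
grip_width: 0.4
time: 35.93
position: [653.3, 156.2, 122.4]
orientation: [0.999, 0.038, 0.0, -0.0]
ft_force: [2.4, 2.4, 4.4]
grip_width: 0.7
```

```bash
python3 -m creep '[{"delta_rot":[0,0,0],"delta_pos":[0,0,0.01],"jaw":0},{"delta_rot":[0,0,0],"delta_pos":[0,0,0.02],"jaw":0},{"delta_rot":[0,0,0],"delta_pos":[0,0,0.02],"jaw":0},{"delta_rot":[0,0,0],"delta_pos":[0,0,0.02],"jaw":0}]'
python3 -m creep '[{"delta_rot":[0,0,0],"delta_pos":[0,0,0.005],"jaw":0},{"delta_rot":[0,0,0],"delta_pos":[0,0,0.005],"jaw":0},{"delta_rot":[0,0,0],"delta_pos":[0,0,0.005],"jaw":0},{"delta_rot":[0,0,0],"delta_pos":[0,0,0.005],"jaw":0}]'
```

```text
time: 36.27
position: [653.3, 156.2, 120.8]
orientation: [0.999, 0.038, 0.0, -0.0]
ft_force: [1.5, 2.7, 8.0]
grip_width: 0.4
time: 36.6
position: [653.3, 156.2, 120.8]
orientation: [0.999, 0.039, 0.001, -0.0]
ft_force: [0.5, 2.3, 11.4]
grip_width: 0.2
```

```bash
python3 -m creep '[{"delta_rot":[0,0,0],"delta_pos":[0,0,0.003],"jaw":0},{"delta_rot":[0,0,0],"delta_pos":[0,0,0.003],"jaw":0},{"delta_rot":[0,0,0],"delta_pos":[0,0,0.003],"jaw":0},{"delta_rot":[0,0,0],"delta_pos":[0,0,0.003],"jaw":0},{"delta_rot":[0,0,0],"delta_pos":[0,0,0.003],"jaw":0}]'
python3 - <<'E'
from h import *
t=vision.read_camera("side"); cv2.imwrite(f"pics/side19.png",cv2.resize(t["image"][150:310,180:380],None,fx=4,fy=3.75)[:,:,::-1])
E
python3 -m creep '[{"delta_rot":[0,0,0],"delta_pos":[0,0,-0.1],"jaw":0},{"delta_rot":[0,0,0],"delta_pos":[0,0,-0.25],"jaw":0},{"delta_rot":[0,0,0],"delta_pos":[0,0,-0.45],"jaw":0.1},{"delta_rot":[0,0,0],"delta_pos":[-0.3,0,-0.45],"jaw":0.4},{"delta_rot":[0,0,0],"delta_pos":[-0.6,0,-0.45],"jaw":0.75},{"delta_rot":[0,0,0],"delta_pos":[-0.9,0,-0.45],"jaw":0.75},{"delta_rot":[0,0,0],"delta_pos":[-1,0,-0.45],"jaw":0.75},{"delta_rot":[0,0,0],"delta_pos":[-1,0,-0.45],"jaw":0.75}]'
python3 plan.py 555 149.7 63 4.5
```

```text
time: 37.02
position: [653.3, 156.2, 120.8]
orientation: [0.999, 0.039, 0.001, -0.0]
ft_force: [-0.9, 2.2, 12.1]
grip_width: 0.4
time: 37.73
position: [549.8, 147.1, 164.0]
orientation: [0.999, 0.038, -0.002, 0.001]
ft_force: [0.1, -0.1, 0.1]
grip_width: 34.7
t37.7 pos [549.8 147.1 164. ] yaw 4.4 w 34.7 F [ 0.1 -0.1  0.1]
full pos [ 0.058 -0.022  1.01 ] rot [ 0.001  0.005 -0.002] calls 2 | first: pos [ 0.029 -0.011  0.505] rot [ 0.001  0.002 -0.001] q6 1.04
```

View pics/side19.png

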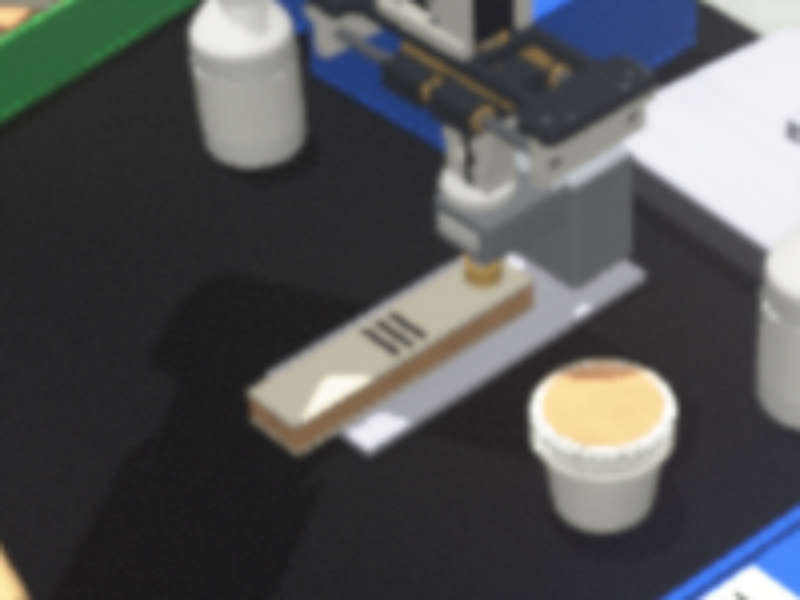

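```bash
python3 -m creep '[{"delta_rot":[0,0,0],"delta_pos":[0.05,-0.02,0.2],"jaw":0.8},{"delta_rot":[0,0,0],"delta_pos":[0.05,-0.02,0.5],"jaw":0.8},{"delta_rot":[0,0,0],"delta_pos":[0.05,-0.02,0.8],"jaw":0.8},{"delta_rot":[0,0,0],"delta_pos":[0.05,-0.02,1],"jaw":0.8},{"delta_rot":[0,0,0],"delta_pos":[0.05,-0.02,1],"jaw":0.8},{"delta_rot":[0,0,0],"delta_pos":[0.05,-0.02,1],"jaw":0.8}]'
python3 plan.py 563 150.2 27 4.4
```

```text
time: 38.23
position: [557.7, 150.0, 63.1]
orientation: [0.999, 0.038, -0.002, 0.001]
ft_force: [0.4, 0.6, 0.3]
grip_width: 69.2
t38.2 pos [557.7 150.   63.1] yaw 4.4 w 69.2 F [0.4 0.6 0.3]
full pos [0.054 0.001 0.361] rot [ 0.003  0.005 -0.   ] calls 1 | first: pos [0.054 0.001 0.361] rot [ 0.003  0.005 -0.   ] q6 1.05
```

```bash
python3 -m creep '[{"delta_rot":[0,0,0],"delta_pos":[0.05,0,0.1],"jaw":0.8},{"delta_rot":[0,0,0],"delta_pos":[0.05,0,0.24],"jaw":0.8},{"delta_rot":[0,0,0],"delta_pos":[0.05,0,0.33],"jaw":0.8},{"delta_rot":[0,0,0],"delta_pos":[0.05,0,0.365],"jaw":0.8},{"delta_rot":[0,0,0],"delta_pos":[0.05,0,0.365],"jaw":0.8},{"delta_rot":[0,0,0],"delta_pos":[0.05,0,0.365],"jaw":0.8}]'
python3 -m creep '[{"delta_rot":[0,0,0],"delta_pos":[0,0,0],"jaw":0.3},{"delta_rot":[0,0,0],"delta_pos":[0,0,0],"jaw":0.3},{"delta_rot":[0,0,0],"delta_pos":[0,0,0],"jaw":0.3},{"delta_rot":[0,0,0],"delta_pos":[0,0,0],"jaw":0.3},{"delta_rot":[0,0,0],"delta_pos":[0,0,0],"jaw":0.3},{"delta_rot":[0,0,0],"delta_pos":[0,0,0],"jaw":0.3},{"delta_rot":[0,0,0],"delta_pos":[0,0,0],"jaw":0.3},{"delta_rot":[0,0,0],"delta_pos":[0,0,0],"jaw":0.3}]' 45
python3 plan.py 463 142 32 4.4
```

```text
time: 38.73
position: [563.5, 151.3, 28.4]
orientation: [0.999, 0.038, 0.0, -0.0]
ft_force: [-0.2, 0.1, -0.0]
grip_width: 70.3
time: 39.4
position: [563.2, 151.2, 28.1]
orientation: [0.999, 0.038, 0.0, -0.0]
ft_force: [-0.7, -0.6, 3.9]
grip_width: 39.6
t39.4 pos [563.2 151.2  28.1] yaw 4.4 w 39.6 F [-0.7 -0.6  3.9]
full pos [-1.006  0.014 -0.039] rot [-0. -0. -0.] calls 2 | first: pos [-0.503  0.007 -0.02 ] rot [-0. -0. -0.] q6 1.05
```

```bash
python3 -m creep '[{"delta_rot":[0,0,0],"delta_pos":[0,0,-0.03],"jaw":0.3},{"delta_rot":[0,0,0],"delta_pos":[-0.07,0,-0.05],"jaw":0.3},{"delta_rot":[0,0,0],"delta_pos":[-0.2,0,-0.05],"jaw":0.3},{"delta_rot":[0,0,0],"delta_pos":[-0.38,0,-0.05],"jaw":0.3},{"delta_rot":[0,0,0],"delta_pos":[-0.56,0,-0.05],"jaw":0.3},{"delta_rot":[0,0,0],"delta_pos":[-0.75,0,-0.05],"jaw":0.3},{"delta_rot":[0,0,0],"delta_pos":[-0.9,0,-0.05],"jaw":0.3},{"delta_rot":[0,0,0],"delta_pos":[-1,0,-0.05],"jaw":0.3},{"delta_rot":[0,0,0],"delta_pos":[-1,0,-0.05],"jaw":0.3}]'
python3 -m creep '[{"delta_rot":[0,0,0],"delta_pos":[0,0,-0.1],"jaw":0.3},{"delta_rot":[0,0,0],"delta_pos":[0,0,-0.25],"jaw":0.3},{"delta_rot":[0,0,0],"delta_pos":[0,0,-0.45],"jaw":0.3},{"delta_rot":[0,0,0],"delta_pos":[0,0,-0.65],"jaw":0.3},{"delta_rot":[0,0,0],"delta_pos":[0,0,-0.85],"jaw":0.3},{"delta_rot":[0,0,0],"delta_pos":[0,0,-1],"jaw":0.3},{"delta_rot":[0,0,0],"delta_pos":[0,0,-1],"jaw":0.3}]'
python3 plan.py 587 -229.5 134 -4.3
python3 - <<'E'
from h import *
for n in ("top","side"):
    t=vision.read_camera(n); cv2.imwrite(f"pics/{n}20.png",t["image"][:,:,::-1])
E
```

```text
time: 40.15
position: [461.3, 142.9, 33.0]
orientation: [0.999, 0.039, -0.0, 0.0]
ft_force: [-0.8, 0.2, -0.5]
grip_width: 39.9
time: 40.73
position: [465.7, 144.8, 136.3]
orientation: [0.999, 0.039, 0.003, -0.001]
ft_force: [1.3, 0.7, -0.7]
grip_width: 39.3
t40.7 pos [465.7 144.8 136.3] yaw 4.4 w 39.3 F [ 1.3  0.7 -0.7]
full pos [0.92  3.825 0.017] rot [-0.004 -0.007  0.194] calls 4 | first: pos [0.23  0.956 0.004] rot [-0.001 -0.002  0.049] q6 0.94
```

View pics/side20.png

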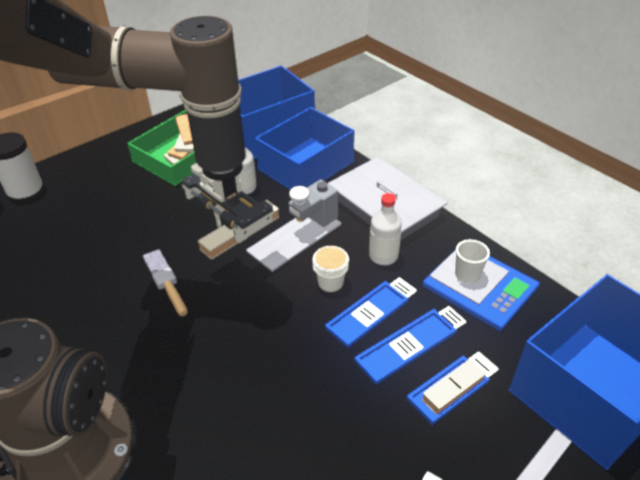

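```bash
python3 - <<'E'
from h import *
t=vision.read_camera("top");s=vision.read_camera("side")
f=lambda u,v:(190+u/4,150+v/3.75);g=lambda u,v:(180+u/4,150+v/3.75)
print("bar",atz(t,f(274,372.5),33),atz(s,g(394,333),33))
c=s["image"][340:430,390:510]; cv2.imwrite("pics/s21.png",cv2.resize(c,None,fx=6,fy=6,interpolation=cv2.INTER_CUBIC)[:,:,::-1])
c=t["image"][190:290,410:500]; cv2.imwrite("pics/t21.png",cv2.resize(c,None,fx=6,fy=6,interpolation=cv2.INTER_CUBIC)[:,:,::-1])
E
python3 -m creep '[{"delta_rot":[0,0,0],"delta_pos":[0.02,0.1,0],"jaw":0.3},{"delta_rot":[0,0,0],"delta_pos":[0.05,0.28,0],"jaw":0.3},{"delta_rot":[0,0,0],"delta_pos":[0.08,0.52,0],"jaw":0.3},{"delta_rot":[0,0,0],"delta_pos":[0.12,0.76,0],"jaw":0.3},{"delta_rot":[0,0,0],"delta_pos":[0.15,1,0],"jaw":0.3}]'
python3 -m creep '[{"delta_rot":[0,0,0],"delta_pos":[0.05,0.25,0],"jaw":0.3},{"delta_rot":[0,0,0.03],"delta_pos":[0.1,0.5,0],"jaw":0.3},{"delta_rot":[0,0,0.05],"delta_pos":[0.15,0.75,0],"jaw":0.3},{"delta_rot":[0,0,0.05],"delta_pos":[0.2,1,0],"jaw":0.3}]'
python3 plan.py 587 -229.5 134 -4.3
```

```text
bar [580.40073474 150.15124072  33.        ] [585.82983406 149.84433051  33.        ]
time: 41.35
position: [485.9, 43.4, 131.9]
orientation: [0.999, 0.039, -0.001, 0.0]
ft_force: [-0.2, 0.6, 0.3]
grip_width: 39.8
time: 41.68
position: [513.3, -55.1, 131.9]
orientation: [1.0, 0.018, -0.001, 0.0]
ft_force: [0.2, -0.1, 0.3]
grip_width: 39.6
t41.7 pos [513.3 -55.1 131.9] yaw 2.1 w 39.6 F [ 0.2 -0.1  0.3]
full pos [ 0.673  1.77  -0.022] rot [0.001 0.002 0.142] calls 2 | first: pos [ 0.336  0.885 -0.011] rot [0.    0.001 0.071] q6 1.33
```

View pics/s21.png

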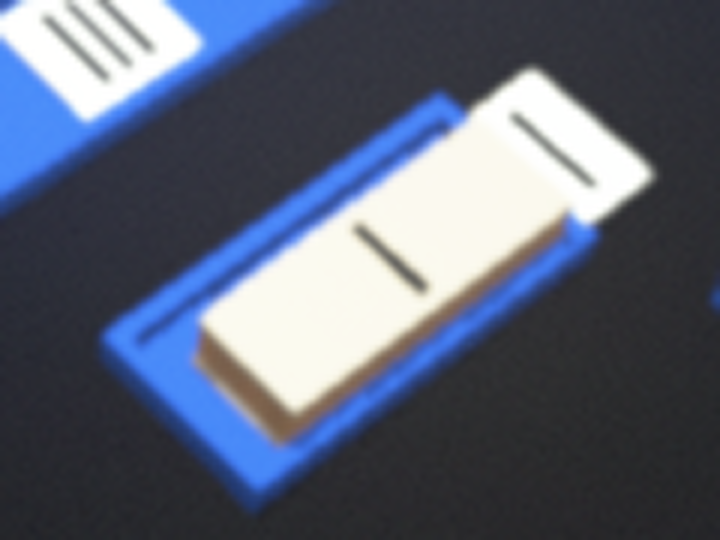

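View pics/t21.png

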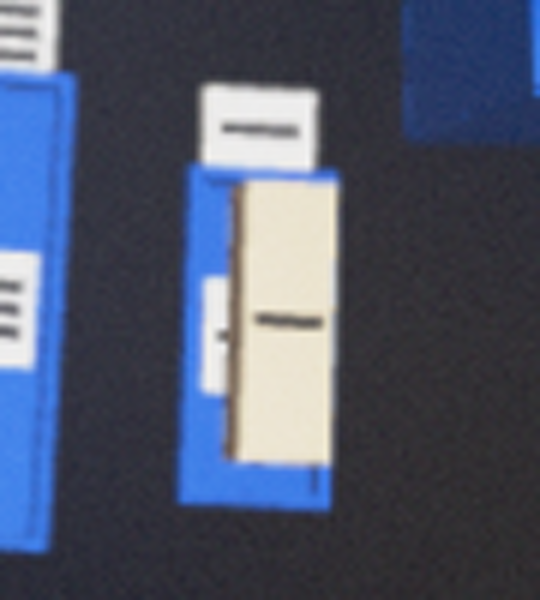

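```bash
cat > sc.py <<'E'
from h import *
t=vision.read_camera("top");s=vision.read_camera("side")
f=lambda u,v:(410+u/6,190+v/6);g=lambda u,v:(390+u/6,340+v/6)
E
python3 - <<'E'
from sc import *
print("bar",atz(t,f(289,321),29),atz(s,g(390,260),29),tri(t,f(289,321),s,g(390,260)))
for n,a,b in (("nearL",(240,463),(203,322)),("nearR",(330,465),(297,415)),("farL",(243,181),(475,120)),("farR",(337,181),(572,210))):
    print(n,tri(t,f(*a),s,g(*b)))
print("cradle ctr from tray corners:")
for a in ((190,165),(340,172),(178,503),(331,508)): print(atz(t,f(*a),12))
for a in ((105,335),(255,495),(440,95),(598,235)): print(atz(s,g(*a),12))
E
```

```text
bar [ 596.56419789 -357.87802941   29.        ] [ 601.59568746 -358.86646072   29.        ] (array([ 598.06839216, -358.59858249,   31.57090528]), np.float64(4.381935954428052))
nearL (array([ 538.50343395, -336.87943097,   31.70410344]), np.float64(6.220120632061894))
nearR (array([ 537.23900135, -375.95173445,   31.04028997]), np.float64(5.331799431777704))
farL (array([ 658.26550324, -340.60385307,   29.10250828]), np.float64(4.836464890944343))
farR (array([ 657.63591405, -381.44958992,   27.32959283]), np.float64(1.9777198116574588))
cradle ctr from tray corners:
[ 665.21090475 -320.63241241   12.        ]
[ 662.60722168 -387.18177913   12.        ]
[ 519.36752213 -313.10616412   12.        ]
[ 517.02923764 -380.44085217   12.        ]
[ 526.04356282 -315.35074745   12.        ]
[ 520.88680098 -381.13129073   12.        ]
[ 670.87905341 -322.12024797   12.        ]
[ 667.67805176 -387.99086172   12.        ]
```

```bash
python3 -m creep '[{"delta_rot":[0,0,0.02],"delta_pos":[0.08,0.2,0],"jaw":0.3},{"delta_rot":[0,0,0.05],"delta_pos":[0.17,0.45,0],"jaw":0.3},{"delta_rot":[0,0,0.08],"delta_pos":[0.26,0.7,0],"jaw":0.3},{"delta_rot":[0,0,0.1],"delta_pos":[0.34,0.9,0],"jaw":0.3}]'
python3 -m creep '[{"delta_rot":[0,0,0],"delta_pos":[0.08,0.2,0],"jaw":0.3},{"delta_rot":[0,0,0.02],"delta_pos":[0.17,0.45,0],"jaw":0.3},{"delta_rot":[0,0,0.04],"delta_pos":[0.28,0.7,0],"jaw":0.3},{"delta_rot":[0,0,0.04],"delta_pos":[0.34,0.82,0],"jaw":0.3},{"delta_rot":[0,0,0.04],"delta_pos":[0.34,0.82,0],"jaw":0.3},{"delta_rot":[0,0,0.04],"delta_pos":[0.34,0.82,0],"jaw":0.3}]'
python3 plan.py 587.2 -229 60 -4.3
```

```text
time: 42.12
position: [550.9, -143.3, 131.9]
orientation: [1.0, -0.021, -0.001, 0.0]
ft_force: [2.1, 0.5, -0.4]
grip_width: 39.6
time: 42.62
position: [581.0, -225.6, 131.6]
orientation: [0.999, -0.037, -0.001, -0.0]
ft_force: [0.1, 0.5, -0.3]
grip_width: 39.3
t42.6 pos [ 581.  -225.6  131.6] yaw -4.2 w 39.3 F [ 0.1  0.5 -0.3]
full pos [0.066 0.029 0.716] rot [-0.     0.003  0.002] calls 1 | first: pos [0.066 0.029 0.716] rot [-0.     0.003  0.002] q6 1.56
```

```bash
python3 -m creep '[{"delta_rot":[0,0,0],"delta_pos":[0.06,0.03,0.15],"jaw":0.3},{"delta_rot":[0,0,0],"delta_pos":[0.06,0.03,0.4],"jaw":0.3},{"delta_rot":[0,0,0],"delta_pos":[0.06,0.03,0.6],"jaw":0.3},{"delta_rot":[0,0,0],"delta_pos":[0.06,0.03,0.7],"jaw":0.3},{"delta_rot":[0,0,0],"delta_pos":[0.06,0.03,0.75],"jaw":0.3},{"delta_rot":[0,0,0],"delta_pos":[0.06,0.03,0.75],"jaw":0.3},{"delta_rot":[0,0,0],"delta_pos":[0.06,0.03,0.75],"jaw":0.3}]'
python3 plan.py 587.2 -229 30 -4.3
python3 - <<'E'
from h import *
for n in ("top","side"):
    t=vision.read_camera(n); cv2.imwrite(f"pics/{n}22.png",cv2.resize(t["image"][170:330,340:540] if n=="top" else t["image"][260:420,320:520],None,fx=4,fy=3.75)[:,:,::-1])
E
```

```text
time: 43.2
position: [587.9, -228.3, 58.6]
orientation: [0.999, -0.036, 0.0, 0.0]
ft_force: [-0.2, -0.5, 0.0]
grip_width: 39.6
t43.2 pos [ 587.9 -228.3   58.6] yaw -4.1 w 39.6 F [-0.2 -0.5  0. ]
full pos [-0.007  0.007  0.286] rot [ 0.    -0.001  0.004] calls 1 | first: pos [-0.007  0.007  0.286] rot [ 0.    -0.001  0.004] q6 1.56
```

View pics/side22.png

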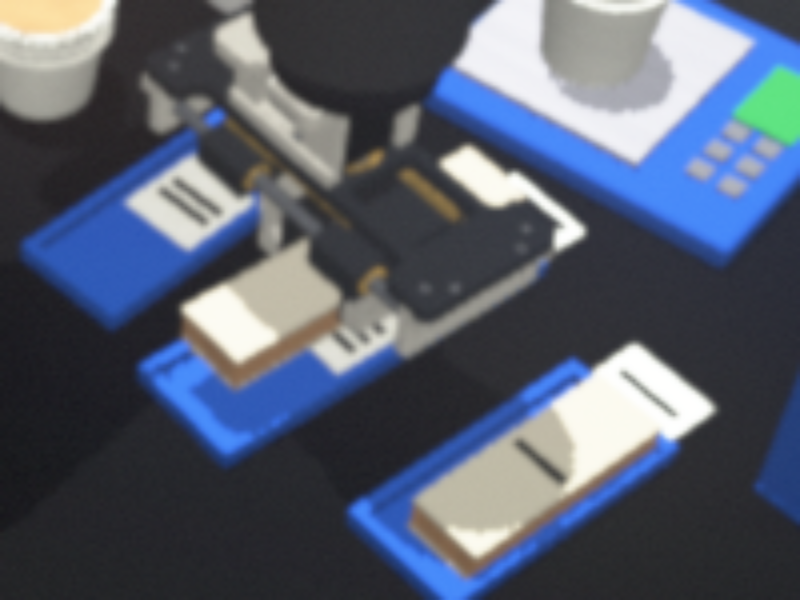

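View pics/top22.png

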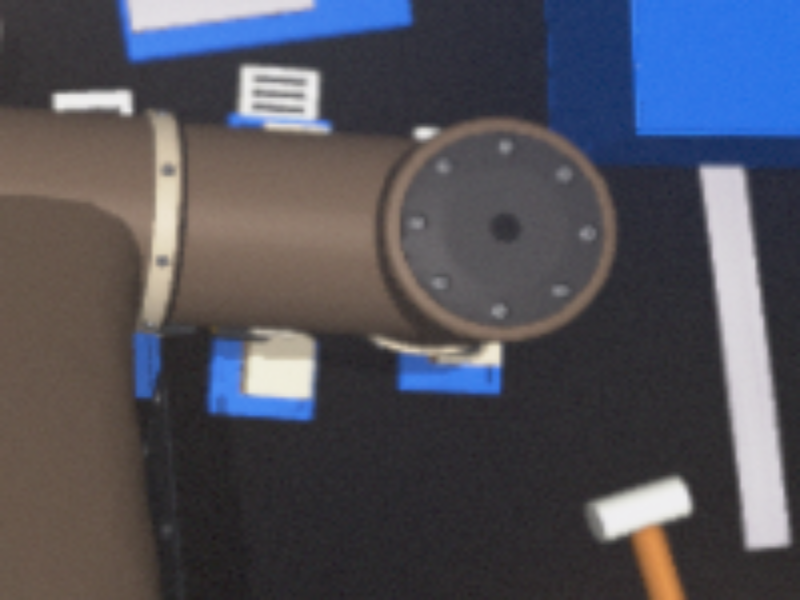

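Run:
```python
from h import *
t=vision.read_camera("top");s=vision.read_camera("side")
f=lambda u,v:(340+u/4,170+v/3.75);g=lambda u,v:(320+u/4,260+v/3.75)
for a,b in (((243,395),(183,318)),((313,397),(238,362))): print(tri(t,f(*a),s,g(*b)),atz(t,f(*a),63.5),atz(s,g(*b),63.5))
print("cradle",atz(t,f(208,412),12),atz(t,f(314,418),12),atz(s,g(140,372),12),atz(s,g(228,455),12))
```

```text
(array([ 518.20425067, -205.13264828,   58.39637342]), np.float64(6.608896165274345)) [ 515.57826436 -202.12094985   63.5       ] [ 518.25939675 -209.58726667   63.5       ]
(array([ 515.66087713, -245.90028887,   67.43316336]), np.float64(3.706730798864909)) [ 514.20659675 -245.60680665   63.5       ] [ 519.3893004  -244.98989039   63.5       ]
cradle [ 504.13780003 -189.10123878   12.        ] [ 499.91955038 -257.63836583   12.        ] [ 507.28708842 -194.33708036   12.        ] [ 505.09059739 -257.36996971   12.        ]
```

```bash
python3 -m creep '[{"delta_rot":[0,0,0],"delta_pos":[0,0,0.08],"jaw":0.3},{"delta_rot":[0,0,0],"delta_pos":[0,0,0.16],"jaw":0.3},{"delta_rot":[0,0,0],"delta_pos":[0,0,0.23],"jaw":0.3},{"delta_rot":[0,0,0],"delta_pos":[0,0,0.28],"jaw":0.3},{"delta_rot":[0,0,0],"delta_pos":[0,0,0.3],"jaw":0.3},{"delta_rot":[0,0,0],"delta_pos":[0,0,0.3],"jaw":0.3},{"delta_rot":[0,0,0],"delta_pos":[0,0,0.3],"jaw":0.3}]'
python3 plan.py 587.2 -229 25 -4.3
```

```text
time: 43.98
position: [587.4, -228.7, 27.6]
orientation: [0.999, -0.036, -0.0, 0.0]
ft_force: [0.4, -0.2, 0.3]
grip_width: 39.6
t44.0 pos [ 587.4 -228.7   27.6] yaw -4.1 w 39.6 F [ 0.4 -0.2  0.3]
full pos [-0.001  0.003  0.026] rot [0.    0.001 0.003] calls 1 | first: pos [-0.001  0.003  0.026] rot [0.    0.001 0.003] q6 1.56
```

```bash
python3 -m creep '[{"delta_rot":[0,0,0],"delta_pos":[0,0,0.01],"jaw":0.3},{"delta_rot":[0,0,0],"delta_pos":[0,0,0.02],"jaw":0.3},{"delta_rot":[0,0,0],"delta_pos":[0,0,0.025],"jaw":0.3},{"delta_rot":[0,0,0],"delta_pos":[0,0,0.025],"jaw":0.3}]'
python3 -m creep '[{"delta_rot":[0,0,0],"delta_pos":[0,0,0],"jaw":0.5},{"delta_rot":[0,0,0],"delta_pos":[0,0,0],"jaw":0.6},{"delta_rot":[0,0,0],"delta_pos":[0,0,0],"jaw":0.75},{"delta_rot":[0,0,0],"delta_pos":[0,0,0],"jaw":0.75},{"delta_rot":[0,0,0],"delta_pos":[0,0,0],"jaw":0.75}]'
python3 -m creep '[{"delta_rot":[0,0,0],"delta_pos":[0,0,-0.2],"jaw":0.75},{"delta_rot":[0,0,0],"delta_pos":[0,0,-0.5],"jaw":0.75},{"delta_rot":[0,0,0],"delta_pos":[0,0,-0.8],"jaw":0.8},{"delta_rot":[0,0,0],"delta_pos":[0,0,-1],"jaw":0.9},{"delta_rot":[0,0,0],"delta_pos":[0,0,-1],"jaw":0.9}]'
python3 -m creep '[{"delta_rot":[0,0,0],"delta_pos":[-0.3,-0.2,-0.1],"jaw":0.9},{"delta_rot":[0,0,0],"delta_pos":[-0.6,-0.4,-0.2],"jaw":0.9},{"delta_rot":[0,0,0],"delta_pos":[-0.8,-0.7,-0.2],"jaw":0.9},{"delta_rot":[0,0,0],"delta_pos":[-0.8,-1,-0.2],"jaw":0.9},{"delta_rot":[0,0,0],"delta_pos":[-0.8,-1,-0.2],"jaw":0.9}]'
python3 -m creep '[{"delta_rot":[0,0,0],"delta_pos":[0,-0.4,0],"jaw":0.9},{"delta_rot":[0,0,0],"delta_pos":[0,-0.8,0],"jaw":0.9},{"delta_rot":[0,0,0],"delta_pos":[0,-1,0],"jaw":0.9},{"delta_rot":[0,0,0],"delta_pos":[0,-1,0],"jaw":0.9},{"delta_rot":[0,0,0],"delta_pos":[0,-1,0],"jaw":0.9}]'
python3 -m creep '[{"delta_rot":[0,0,0],"delta_pos":[0,-0.4,0],"jaw":0.9},{"delta_rot":[0,0,0],"delta_pos":[0,-0.8,0],"jaw":0.9},{"delta_rot":[0,0,0],"delta_pos":[0,-1,0],"jaw":0.9},{"delta_rot":[0,0,0],"delta_pos":[0,-1,0],"jaw":0.9},{"delta_rot":[0,0,0],"delta_pos":[0,-1,0],"jaw":0.9}]'
python3 - <<'E'
from h import *
for n in ("top","side"):
    t=vision.read_camera(n); cv2.imwrite(f"pics/{n}23.png",t["image"][:,:,::-1])
    c=t["image"][180:290,340:500] if n=="top" else t["image"][280:430,330:510]
    cv2.imwrite(f"pics/{n}23c.png",cv2.resize(c,None,fx=4,fy=4,interpolation=cv2.INTER_CUBIC)[:,:,::-1])
E
```

```text
time: 44.32
position: [587.4, -228.6, 25.4]
orientation: [0.999, -0.036, 0.0, -0.0]
ft_force: [-0.7, 0.2, -1.1]
grip_width: 39.6
time: 44.73
position: [587.5, -228.7, 25.4]
orientation: [0.999, -0.036, 0.0, 0.0]
ft_force: [-0.5, -0.2, 0.3]
grip_width: 63.2
time: 45.15
position: [590.2, -229.3, 130.7]
orientation: [0.999, -0.036, 0.004, 0.001]
ft_force: [1.4, -0.5, 0.7]
grip_width: 76.6
time: 45.57
position: [514.3, -120.0, 146.0]
orientation: [0.999, -0.035, 0.001, -0.0]
ft_force: [1.0, 0.8, 0.7]
grip_width: 79.0
time: 45.98
position: [522.2, -22.3, 145.1]
orientation: [0.999, -0.035, -0.0, 0.0]
ft_force: [0.2, -0.1, -1.5]
grip_width: 78.8
time: 46.4
position: [529.3, 76.5, 145.0]
orientation: [0.999, -0.036, -0.0, 0.0]
ft_force: [-0.6, 0.2, -0.0]
grip_width: 79.0
```

View pics/side23c.png

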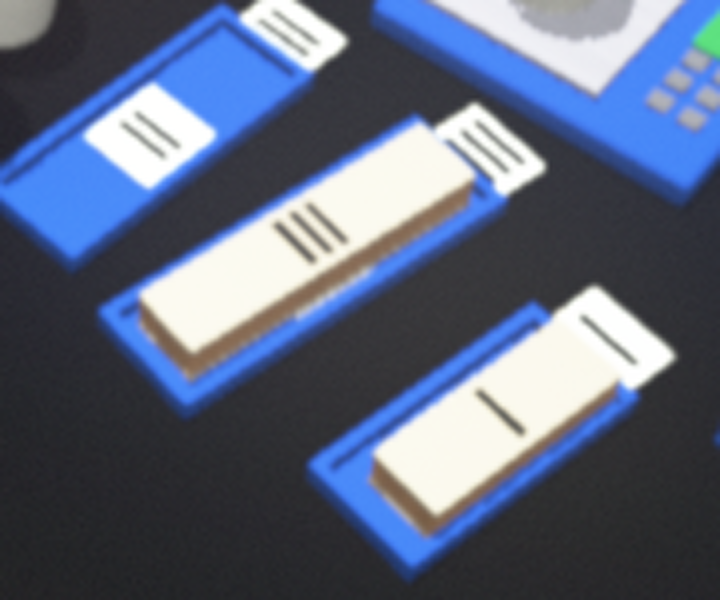

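View pics/top23c.png

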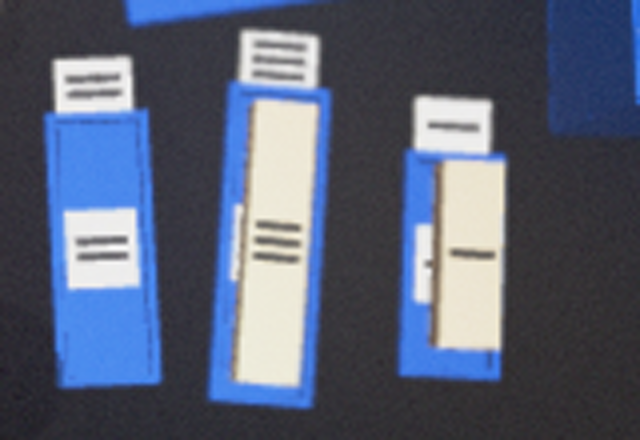

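View pics/side23.png

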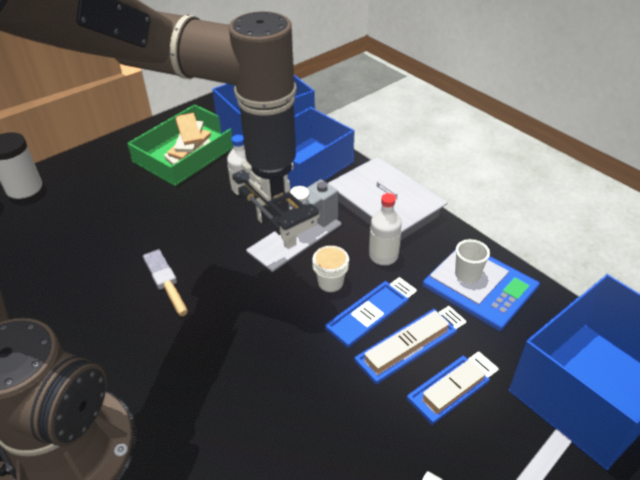

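Run:
```python
from h import *
from scipy.optimize import least_squares
from scipy.spatial.transform import Rotation as Ro
t=vision.read_camera("top");s=vision.read_camera("side")
def fit(L,w,tp,sp,x0,cr,crL):
    # tp/sp dict: picked top-face corners; fits pose with per-camera xy bias of up to few mm
    X=np.array([[-L/2,20,25],[-L/2,-20,25],[L/2,20,25],[L/2,-20,25]])
    def f(p):
        P=Ro.from_euler("ZYX",p[3:6]).apply(X)+p[:3]
        bt=np.r_[p[6:8],0]
        return np.r_[(proj(t,P+bt)-tp).ravel()*1.3,(proj(s,P-bt)-sp).ravel(),p[6:8]/4]
    r=least_squares(f,x0);p=r.x
    print("xyz",p[:3].round(1),"yaw,pitch,roll",np.degrees(p[3:6]).round(1),"bias",p[6:].round(1),"rms",np.sqrt(np.mean(r.fun**2)).round(2))
T=lambda a:np.array([(340+u/4,180+v/4) for u,v in a]); S=lambda a:np.array([(330+u/4,280+v/4) for u,v in a])
fit(120,40,T([(441,347),(500,349),(444,160),(505,161)]),S([(373,455),(437,516),(556,318),(621,377)]),[598,-358,4,-.03,0,0,-2,1],0,0)
fit(180,40,T([(238,383),(298,387),(254,99),(319,102)]),S([(140,300),(195,355),(420,122),(475,180)]),[607,-230,4,-.07,0,0,-2,1],0,0)
```

```text
xyz [ 598.4 -358.1    4.1] yaw,pitch,roll [-2.1  0.5  0.7] bias [-1.9  0.5] rms 0.25
xyz [ 605.6 -232.1    5.8] yaw,pitch,roll [-4.2 -0.1  2. ] bias [-1.7  1.8] rms 0.48
```

Run:
```python
from workcell import ctrl
print(ctrl.finish_job())
```

```text
the job is handed in; nothing more can be done
None
```

I stamped both coupons on the bench, short then long, filed each in its own cradle, and handed the job in. There was no middle coupon in any picture. I left the pale and brown pieces in the green box alone.

- **Stamping:** The wrist force reached about 13 N on the short coupon and 12 N on the long one. In both pictures the die sat on the coupon end, and the head sprang back afterwards.
- **Filing:** A pose fit from both cameras before hand-in showed both coupons flat in their recesses. The short one's underside read 4.1 mm and it tilted under 1°. The long one's read 5.8 mm with about 2° of tilt, which I put down to picking error.
- **Short coupon moved:** After I filed it, it had shifted to the far right corner of its recess, about 5 mm along and 7 mm across from the centre. It may have been knocked. It was still inside the walls and flat, so I left it.
- **Camera disagreement:** The two cameras differed by 4 to 5 mm in x on most points, so I worked from the mean.
- **Forces and bystanders:** The largest force I read was about 32 N at the wrist, when the short coupon first met the press bed, and I eased off at once. The bottles and cups were still standing in the last pictures.
- **Time:** The job took about 47 s of the 210 s allowed.

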